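# Mirror check of a seated module's window

## Robot

A 6-joint arm with a two-finger parallel gripper is mounted at the origin on the work surface. World frame = base frame: x ahead of the robot, y to its left, z up, the work surface at z = 0. Lengths are in m, angles in rad, forces in N, time in s.
With the tool pointing down it reaches from about 0.275 to 0.825 m from the base axis. Payload 5.2 kg.
Tool frame: the origin (TCP) lies on the centre line of the jaws, within the pads' length; the fingertips stand 25 mm ahead of it and the grasp point (between the pads) lies 6 mm ahead of it; z points along the fingers, y is the line along which they close (so a half turn about z gives the same grasp; the last joint's range is limited). The gripper opens to 93 mm and grips with 3 to 60 N. Pads are 15 mm wide; open, the fingers measure 128 mm over their backs; the gripper's body (75 mm by 188 mm) begins 65 mm behind the grasp point.
Start: joints at [1.047, 0.259, 1.535, -0, 1.348, -0.203], TCP at [0.173, 0.522, 0.244] pointing down, gripper open.
Joint ranges: [-3.14, 3.14], [-0.91, 2.08], [0.19, 2.58], [-1.22, 4.36], [0.22, 2.71], [-3.12, 3.12]. Speed limits (rad/s): [2.57, 2.57, 3.14, 3.14, 3.14, 3.14].

## Interface

Orientations are given as a rotation vector (axis times angle).
In Python, from workcell import bot gives the robot as it stands.
- The arm moves only by the shell command python3 -m pendant 'ROWS' [FORCE]. ROWS is JSON, a list of rows, each an object of numbers: "tx", "ty", "tz": the shift along the tool's x, y, z in cm; "ax", "ay", "az": the turn, a rotation vector about the tool's x, y, z in rad; "hand": the closure, from 0 (fully open) to 1 (shut). A call has 1 to 20 rows; each row shifts and turns the commanded pose from where the row before left it, along the tool's axes as they then stand; what a row does not reach is not made up. A row lasts 1/12 s, in which the tool goes at most 41.7 mm and 7.16 degrees, less where a joint would pass 70% of its speed; a pose out of reach is approached as far as the arm can. A call is refused whole if a number of a shift passes 4.17 or a number of a turn 0.125, either way. A call with a gripper value outside its range is refused whole. The fingers move at their own pace and stop on an object; FORCE is the grip in N (left out, the last holds). Time passes only in rows, so rows that do not move let the fingers close. It gives the time, the measured TCP pose, the force, the opening and the grip force at its end, in the units of the state.
- bot.sense(): the state, without advancing time (a new reading comes with each control period).
- bot.capture(name): name is "scene" or "top"; returns the picture (420x560x3 uint8, red, green, blue); there is no depth.
- bot.camera_params(name): a dict with "K" (3x3 intrinsics, pixels), "R" (3x3) and "t" (3): a world point X has camera coordinates R X + t. Camera axes: x right, y down, z forward; pixel columns grow to the right and rows downward; lengths in m; the calibration is good to about 2 mm. A picture is of the moment at which its call begins. camera_params takes no time and is no camera call.
- bot.hand_in(): hands the job in; it is judged then, once.
Trained networks look in the newest picture that a camera, given by its name, has taken for a name from the list of things; names that differ only in an ending like _2 or _b are one class to them, and where a whole thing is asked for, a point or a joint stands for the part that bears it (a point fixed in the world has none). Each returns a list of dicts, best first, with "conf" (0 to 1); they miss things now and then, are a little off and sometimes report something else, mostly with a low value. They report only what shows in the picture. A call takes as long as a camera call. They do not tell look-alikes from the thing itself.
- bot.silhouettes(camera, name): "region" (420x560 bool, what is visible of it) and "at" ([column, row] in pixels, amid what is visible of it).
- bot.landmark_of(camera, name): "at" ([column, row] in pixels: a listed point, or the origin of a listed thing).
The state is a dict: "time_s": time; "joint_pos": joint angles; "joint_velocities": joint speeds; "effort": joint torques, N m; "ee_pos": TCP position; "tool_rot": TCP orientation; "ft_force": force on the tool from outside, world axes, zero at the start; "wrist_torque": the same for the moment, N m; "width": finger opening in m; "grip_force": force on a finger pad.
Only numpy, scipy, OpenCV 4.12 (cv2) and the standard library are available. Lean on these libraries where they do the work, as an engineer would, in place of code of your own. Each camera call takes 0.05 s, during which the arm holds its last target. There are 200 camera calls.

## Task

Set the aluminium module gently down into the nest on the inspection station, fully home, flat and square, with its round window towards the open front of the plate, and let go of it. Then take the inspection mirror off its hanger and hold it upright about 5 cm straight in front of the window, level with it, turned so that the camera beside the nest sees the window's white dot in the mirror. Finish holding the mirror still there, in the gripper and touching nothing else; leave the tweezers, bottle and jar alone.

Things in the scene. Friction and masses are not known exactly. Their poses are not given: they have to be found in the camera images.
- station: Fixed inspection station: dark breadboard plate 240 x 390 mm, 12 mm thick, carrying a grey plastic nest block and, beside it, the inspection camera. Origin on the bench under the centre of the nest's pocket. x towards the open front of the plate (the way the window must face), y towards the camera, z up.
- pocket (a point): Centre of the nest's pocket floor, 16 mm above the bench; axes as the station's. The pocket is 63 x 47 mm (x, y); its walls stand 10 mm above its floor and are 10 mm thick. A 9.5 mm square key fills its corner at -x, +y. The module is home when its own axes lie along these and it stands on this floor.
- lens (a point): Centre of the front glass of the inspection camera: a black lens 34 mm across, 52 mm long, on a small ribbed camera body, its axis level, 46 mm above the bench, looking along -y of the station across the gap in front of the nest. In the pocket's frame it lies at x +60, y +180, z +30 mm. Axes as the station's.
- sight (a point): Fixed point 50 mm straight in front of, and level with, the window dot of a seated module (pocket frame x +86, y 0, z +30 mm): the place for the middle of the mirror's face. Its x axis is level and points half-way between the direction to the dot and that to the lens (139.1 degrees from the station's x, turning towards y): the way the mirror's face must look. z up.
- module_mid (a point): Centre, half-way up, of the loose module: aluminium housing 60 x 44 x 46 mm (x, y, z), about 0.24 kg, standing on the bench. The corner at -x, +y is notched 10 x 10 mm over its full height to suit the pocket's key. On its +x face a dark round window barrel 20 mm across stands out 6 mm. Grip it across y, in its upper half, to clear the nest's walls.
- window_dot (a point): White dot, 6 mm across, in the middle of the module's round window: 36 mm ahead (+x) of the module's centre and 7 mm above it. Same axes as the module.
- fork (a point): Fixed steel hanger: base plate 85 x 70 mm, slim upright at the back (+x), level fork 46 mm wide, 6 mm thick, its top 96 mm above the bench. This point: on the fork's top, in the slot, on the axis of the hanging mirror. The slot is 8 mm wide and opens to -x, its tips 16 mm from here. The mirror comes out by a lift of a few mm and a level pull of 50 mm or more along -x. z up.
- mirror_face (a point): Centre of the face of the inspection mirror: round head 44 mm across, 4.5 mm thick, upright. x points out of the reflecting face, z up along the handle. The back is dark with a small boss. It hangs with its face roughly towards the open side of the fork (-x of the fork), up to 0.45 rad either way.
- mirror_grip (a point): Grasp point on the mirror's square black handle, 14 x 14 mm, flats square to the mirror's x and y. Mirror and handle are one rigid piece, 70 g: the face's centre lies 93 mm below and 2.5 mm ahead (x). The handle runs from 27 mm below to 24 mm above this point; under it a collar 20 mm across, 4 mm thick, rests on the fork (underside 31 mm below), then a 6 mm stem.
- tweezers: Bystander: steel tweezers, 128 mm long, 8 mm high, lying on the bench. Origin at the middle, on the underside.
- solvent: Bystander: closed white plastic bottle, 52 mm across, 105 mm tall. Origin at the centre of the underside.
- jar: Bystander: closed glass sample jar, 60 mm across, 45 mm tall. Origin at the centre of the underside.
Things that resemble listed ones, but are neither listed nor needed, are in the scene too. There is more than one size of the part that bears mirror_face; the job needs the smaller. What is shaped like the part that bears module_mid but red is not meant.

How it is judged:
By the outcome, as a careful person would: the job done as asked, in the order asked, and still so for the second after the job is handed in, while the arm keeps its last pose, push and grip.
It also fails if it takes over 58 s, if anything falls off the work surface, if the arm or the gripper's body presses on something with over 40 N, if the wrist force passes 120 N, or if a joint passes its speed limit or range.

## Working session

There is one attempt and no reset: what is moved stays moved. The work goes in short steps, Python scripts to look and compute and a shell command to move; the robot and the scene stay as the last step left them, time stands still between calls to the robot, and variables do not carry over. Pictures are saved under pics/ and viewed, at most 10 in all, crops included, and the job is handed in when it is done.

```bash
ls; mkdir -p pics; python3 - <<'E'
from workcell import bot
import cv2
for c in("scene","top"):
    im=bot.capture(c); cv2.imwrite(f"pics/{c}0.png",im[:,:,::-1])
    p=bot.camera_params(c); print(c,p)
    for n in["station","pocket","lens","sight","module_mid","window_dot","fork","mirror_face","mirror_grip","tweezers","solvent","jar"]:
        print(n,[(round(d["conf"],2),[round(float(v),1) for v in d["at"]]) for d in bot.landmark_of(c,n)][:4])
print(bot.sense())
E
```

```text
pics
scene {'K': array([[464.90965821,   0.        , 278.15118327],
       [  0.        , 464.90965821, 211.83405478],
       [  0.        ,   0.        ,   1.        ]]), 'R': array([[ 0.71544213,  0.69845825, -0.01728079],
       [ 0.45189597, -0.48146481, -0.75098712],
       [-0.53285325,  0.52947871, -0.66009069]]), 't': array([-0.3671786 , -0.18686247,  1.44615888])}
station [(0.55, [281.9, 212.7])]
pocket [(0.87, [282.3, 209.7])]
lens [(0.82, [348.8, 184.3]), (0.15, [164.2, 326.7])]
sight [(0.84, [306.8, 222.5])]
module_mid [(0.92, [187.2, 224.0]), (0.82, [216.1, 242.4]), (0.23, [346.9, 184.8])]
window_dot [(0.91, [229.6, 244.8]), (0.6, [170.3, 224.4]), (0.39, [307.5, 217.7])]
fork [(0.7, [256.1, 265.8])]
mirror_face [(0.82, [255.9, 281.6]), (0.69, [199.1, 292.8])]
mirror_grip [(0.75, [254.1, 254.0]), (0.62, [255.2, 263.8]), (0.56, [192.2, 252.7])]
tweezers [(0.74, [166.4, 324.5])]
solvent [(0.63, [340.8, 278.6])]
jar [(0.75, [133.6, 284.2])]
top {'K': array([[421.09179828,   0.        , 279.95482894],
       [  0.        , 421.09179828, 208.87194081],
       [  0.        ,   
[... 854 characters left out ...]
: 1.3, 'joint_pos': array([ 1.04721699e+00,  2.58592939e-01,  1.53497437e+00,  2.31742993e-06,
        1.34797598e+00, -2.02807277e-01]), 'joint_velocities': array([ 8.67348331e-04,  1.09343622e-04, -1.99775446e-04,  1.31528329e-03,
       -8.91528220e-04,  5.46576200e-05]), 'effort': array([ 1.13299397e-03, -4.37199032e+01, -2.84302443e+01,  7.18253944e-02,
        3.13898188e-02,  3.80901156e-05]), 'ee_pos': array([0.17340824, 0.52197437, 0.24366685]), 'tool_rot': array([5.01708453e-01, 3.10125718e+00, 7.37363783e-05]), 'ft_force': array([ 0.35878289,  0.54656083, -0.55697683]), 'wrist_torque': array([-0.02148174,  0.03426856, -0.04676729]), 'grip_force': 0.0, 'width': 0.09284931956093392}
```

```bash
python3 - <<'E'
import cv2
a=cv2.imread("pics/scene0.png");b=cv2.imread("pics/top0.png")
cv2.imwrite("pics/s1.png",cv2.resize(a[140:350,110:390],None,fx=2.85,fy=2.85,interpolation=cv2.INTER_CUBIC)[:600,:800])
cv2.imwrite("pics/t1.png",cv2.resize(b[110:335,140:440],None,fx=2.66,fy=2.66,interpolation=cv2.INTER_CUBIC)[:600,:800])
E
```

```text
(no output)
```

View pics/s1.png

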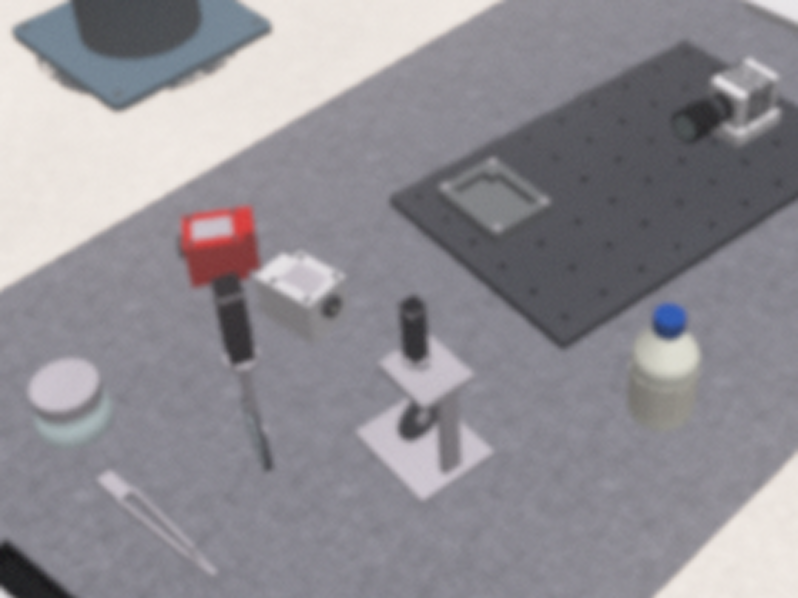

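View pics/t1.png

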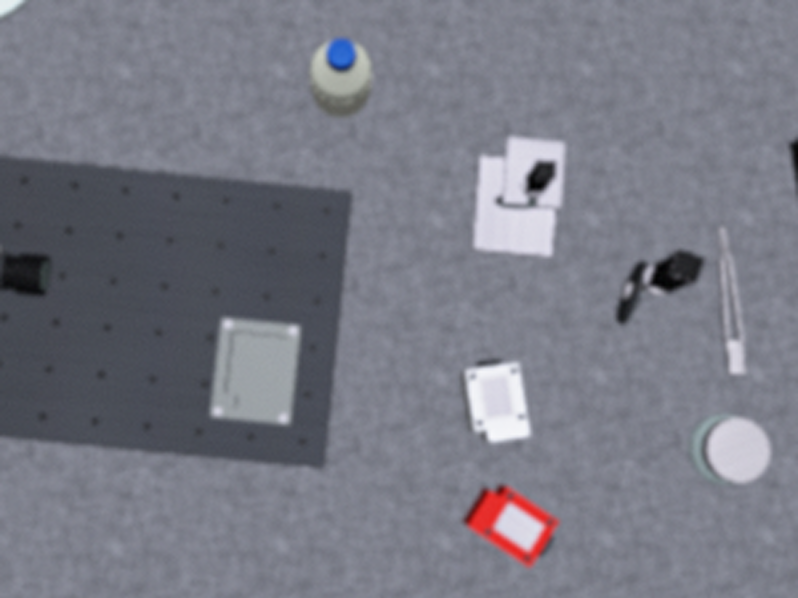

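The scene view (crop) shows the aluminium module at (300,290), beside the red decoy. The small mirror is on the hanger at (414,330) and the bigger decoy mirror at (235,320). The nest is at (495,195). In the top crop they are at module (497,400), hanger (535,180) and nest (256,370). Next step is to fit poses by aligning model edges with image gradients.

```bash
cat > h.py <<'E'
import numpy as np, cv2
from scipy.optimize import minimize
from workcell import bot
P={c:bot.camera_params(c) for c in("scene","top")}
def proj(c,X):
    p=P[c]; X=np.atleast_2d(X)@p["R"].T+p["t"]; u=X@p["K"].T; return u[:,:2]/u[:,2:]
def ray(c,uv):
    p=P[c]; d=p["R"].T@np.linalg.inv(p["K"])@[uv[0],uv[1],1]; return -p["R"].T@p["t"],d
def onz(c,uv,z): o,d=ray(c,uv); return o+d*(z-o[2])/d[2]
def tri(us,ut):
    A=np.zeros((3,3));b=np.zeros(3)
    for c,u in(("scene",us),("top",ut)):
        o,d=ray(c,u); d/=np.linalg.norm(d); M=np.eye(3)-np.outer(d,d); A+=M;b+=M@o
    X=np.linalg.solve(A,b); return X,[np.round(proj(c,X)[0]-u,1) for c,u in(("scene",us),("top",ut))]
def Rz(a): return np.array([[np.cos(a),-np.sin(a),0],[np.sin(a),np.cos(a),0],[0,0,1]])
def grab(c,n=4): return np.mean([bot.capture(c).astype(float) for _ in range(n)],0)
def grad(im):
    g=cv2.GaussianBlur(im.astype(np.float32),(0,0),.8)
    gx=cv2.Sobel(g,cv2.CV_32F,1,0);gy=cv2.Sobel(g,cv2.CV_32F,0,1)
    return np.sqrt((gx**2+gy**2).sum(2))
def seg(a,b,n=40): t=np.linspace(0,1,n)[:,None]; return np.array(a)*(1-t)+np.array(b)*t
def poly(pts,z,n=40):
    pts=[(x,y,z) for x,y in pts]; return np.vstack([seg(pts[i],pts[(i+1)%len(pts)],n) for i in range(len(pts))])
def rect(cx,cy,w,h): return [(cx-w/2,cy-h/2),(cx+w/2,cy-h/2),(cx+w/2,cy+h/2),(cx-w/2,cy+h/2)]
def score(G,c,X):
    u=proj(c,X).astype(np.float32); return cv2.remap(G[c],u[:,0].reshape(-1,1),u[:,1].reshape(-1,1),cv2.INTER_CUBIC).mean()
def fit(G,cams,model,x0,step=(.004,.004,.05)):
    """model(p)->{cam: points}; coarse grid over x,y,yaw then simplex"""
    f=lambda p:-sum(score(G,c,model(p,c)) for c in cams)
    best=min((f(np.array(x0)+np.array(d)*step),tuple(np.array(x0)+np.array(d)*step)) for d in
      [(i,j,k) for i in range(-2,3) for j in range(-2,3) for k in range(-3,4)])
    r=minimize(f,best[1],method="Nelder-Mead",options=dict(initial_simplex=np.array(best[1])+np.vstack([np.zeros(3),np.diag(np.array(step)*.6)]),xatol=1e-5,fatol=1e-3))
    return r.x,-r.fun
NOTCH=[(-.030,-.022),(.030,-.022),(.030,.022),(-.020,.022),(-.020,.012),(-.030,.012)]
def mod(p,c,z0=0):
    X=np.vstack([poly(NOTCH,.046+z0)]+([seg((.03,-.022,.046+z0),(.03,-.022,z0)),seg((-.03,-.022,z0),(.03,-.022,z0)),seg((.03,.022,.046+z0),(.03,.022,z0))] if c=="scene" else []))
    return X@Rz(p[2]).T+[p[0],p[1],0]
def nest(p,c):
    X=np.vstack([poly(rect(0,0,.083,.067),.026)]+[poly(rect(0,0,.063,.047),.026)])
    return X@Rz(p[2]).T+[p[0],p[1],0]
def base(p,c): return poly(rect(0,0,.085,.070),.005)@Rz(p[2]).T+[p[0],p[1],0]
E
python3 - <<'E'
from h import *
np.set_printoptions(precision=4,suppress=True)
for n,s,t in(("pocket",(282.3,209.7),(234.1,250.5)),("lens",(348.8,184.3),(156.2,216)),("mod",(216.1,242.4),(323.5,264.4)),("dot",(229.6,244.8),(322.1,243.7)),("grip",(254.1,254),(343.7,176.4)),("face",(255.9,281.6),(337,185.9)),("biggrip",(192.2,252.7),(393.9,209)),("bigface",(199.1,292.8),(379.5,221.1)),("redmod",(187.2,224),(330.8,307.7))):
    print(n,*tri(s,t))
I={c:grab(c) for c in P}; np.savez("im0.npz",**I); G={c:grad(I[c]) for c in P}
pk=tri((282.3,209.7),(234.1,250.5))[0]; ln=tri((348.8,184.3),(156.2,216))[0]
d=ln-pk; yaw=np.arctan2(d[1],d[0])-np.arctan2(180,60); print("yaw",yaw)
m=tri((216.1,242.4),(323.5,264.4))[0]; dt=tri((229.6,244.8),(322.1,243.7))[0]-m; my=np.arctan2(dt[1],dt[0])
for cams in(["scene"],["top"],["scene","top"]):
    print(cams,"nest",*fit(G,cams,nest,(pk[0],pk[1],yaw)),"mod",*fit(G,cams,mod,(m[0],m[1],my)))
gp=tri((254.1,254),(343.7,176.4))[0]
for cams in(["scene"],["top"],["scene","top"]): print("base",*fit(G,cams,base,(gp[0],gp[1],0),(.008,.008,.06)))
E
```

```text
pocket [0.4819 0.0497 0.0169] [array([ 0.5, -0.1]), array([0.4, 0.4])]
lens [0.5602 0.2207 0.0439] [array([-0.3,  0.1]), array([-0.3, -0.2])]
mod [ 0.4496 -0.1493  0.0198] [array([-0.6,  0. ]), array([-0.5, -0.4])]
dot [ 0.4952 -0.1446  0.0398] [array([-0.8,  0. ]), array([-0.6, -0.5])]
grip [ 0.6259 -0.1819  0.1322] [array([-0.3,  0. ]), array([-0.2, -0.2])]
face [ 0.6242 -0.1818  0.046 ] [array([-0.6,  0. ]), array([-0.4, -0.3])]
biggrip [ 0.5533 -0.2758  0.1552] [array([0.1, 0. ]), array([0.1, 0.1])]
bigface [ 0.5461 -0.2778  0.0285] [array([-1.3,  0. ]), array([-1. , -0.7])]
redmod [ 0.3546 -0.1616  0.028 ] [array([-0.5, -0. ]), array([-0.4, -0.3])]
yaw -0.10722628823866076
['scene'] nest [ 0.4844  0.0485 -0.1144] 135.0023193359375 mod [ 0.4538 -0.1531  0.1391] 214.85935974121094
['top'] nest [ 0.486   0.0469 -0.11  ] 203.8300018310547 mod [ 0.4552 -0.1536  0.1362] 460.13671875
['scene', 'top'] nest [ 0.4855  0.0475 -0.1073] 332.2886657714844 mod [ 0.4551 -0.1535  0.1331] 670.0298461914062
base [ 0.6284 -0.1796 -0.1084] 195.3450164794922
base [ 0.6296 -0.1811 -0.0875] 361.34014892578125
base [ 0.6292 -0.1807 -0.093 ] 545.658935546875
```

```bash
cat >> h.py <<'E'
from scipy.spatial.transform import Rotation as Rn
def go(x,y,z,yaw):
    """needed turn (tool z, done first), then shift cm along turned tool axes; yaw: dir of tool -x seen in world"""
    s=bot.sense(); R=Rn.from_rotvec(s["tool_rot"]).as_matrix(); cur=np.arctan2(-R[1,0],-R[0,0])
    az=-(yaw-cur); az=(az+np.pi)%(2*np.pi)-np.pi
    d=np.array([x,y,z])-s["ee_pos"]; Rt=Rz(yaw)@np.diag([-1,1,-1])
    print("t",round(s["time_s"],2),"cur yaw",round(cur,4),"az",round(az,4),"tilt",np.round(R[:,2],3),"shift cm",np.round(Rt.T@d*100,2),"j6",round(s["joint_pos"][5],2),"F",np.round(s["ft_force"],1),"w",round(s["width"],4))
E
python3 -c "
from h import *
go(.455,-.1535,.12,.135)"
```

```text
t 1.7 cur yaw -0.3208 az -0.4558 tilt [ 0.  0. -1.] shift cm [-18.81 -70.72  12.37] j6 -0.2 F [ 0.3 -0.  -0.7] w 0.0932
```

```bash
python3 -m pendant '[{"az":-0.114},{"az":-0.114},{"az":-0.114},{"az":-0.114},{"tx":-1.05,"ty":-3.93},{"tx":-1.05,"ty":-3.93},{"tx":-1.05,"ty":-3.93},{"tx":-1.05,"ty":-3.93},{"tx":-1.05,"ty":-3.93},{"tx":-1.05,"ty":-3.93},{"tx":-1.05,"ty":-3.93},{"tx":-1.05,"ty":-3.93},{"tx":-1.05,"ty":-3.93},{"tx":-1.05,"ty":-3.93},{"tx":-1.05,"ty":-3.93},{"tx":-1.05,"ty":-3.93},{"tx":-1.05,"ty":-3.93},{"tx":-1.05,"ty":-3.93},{"tx":-1.05,"ty":-3.93},{"tx":-1.05,"ty":-3.93}]'; python3 -c "
from h import *
go(.455,-.1535,.041,.135)"
```

```text
t 1.7 cur yaw -0.3208 az -0.4558 tilt [ 0.  0. -1.] shift cm [-18.81 -70.72  20.27] j6 -0.2 F [ 0.3 -0.  -0.7] w 0.0932validation failed for argument at $[0]...
```

```bash
python3 -m pendant '[{"az":-0.114,"hand":0}]'; echo; python3 -m pendant '[{"tx":0,"ty":0,"tz":0,"ax":0,"ay":0,"az":-0.114,"hand":0}]'
```

```text
time_s: 1.78
ee_pos: [0.1734, 0.522, 0.2437]
tool_rot: [0.325, 3.125, 0.0]
ft_force: [-0.1, -0.2, -0.6]
width: 0.093
grip_force: 0.0validation failed for argument at $[0]...
```

```bash
python3 -m pendant '[{"tx":0,"ty":0,"tz":0,"ax":0,"ay":0,"az":-0.114,"hand":0},{"tx":0,"ty":0,"tz":0,"ax":0,"ay":0,"az":-0.114,"hand":0},{"tx":0,"ty":0,"tz":0,"ax":0,"ay":0,"az":-0.114,"hand":0},{"tx":-1.05,"ty":-3.93,"tz":0,"ax":0,"ay":0,"az":0,"hand":0},{"tx":-1.05,"ty":-3.93,"tz":0,"ax":0,"ay":0,"az":0,"hand":0},{"tx":-1.05,"ty":-3.93,"tz":0,"ax":0,"ay":0,"az":0,"hand":0},{"tx":-1.05,"ty":-3.93,"tz":0,"ax":0,"ay":0,"az":0,"hand":0},{"tx":-1.05,"ty":-3.93,"tz":0,"ax":0,"ay":0,"az":0,"hand":0},{"tx":-1.05,"ty":-3.93,"tz":0,"ax":0,"ay":0,"az":0,"hand":0},{"tx":-1.05,"ty":-3.93,"tz":0,"ax":0,"ay":0,"az":0,"hand":0},{"tx":-1.05,"ty":-3.93,"tz":0,"ax":0,"ay":0,"az":0,"hand":0},{"tx":-1.05,"ty":-3.93,"tz":0,"ax":0,"ay":0,"az":0,"hand":0},{"tx":-1.05,"ty":-3.93,"tz":0,"ax":0,"ay":0,"az":0,"hand":0},{"tx":-1.05,"ty":-3.93,"tz":0,"ax":0,"ay":0,"az":0,"hand":0},{"tx":-1.05,"ty":-3.93,"tz":0,"ax":0,"ay":0,"az":0,"hand":0},{"tx":-1.05,"ty":-3.93,"tz":0,"ax":0,"ay":0,"az":0,"hand":0},{"tx":-1.05,"ty":-3.93,"tz":0,"ax":0,"ay":0,"az":0,"hand":0},{"tx":-1.05,"ty":-3.93,"tz":0,"ax":0,"ay":0,"az":0,"hand":0}]'; python3 -c "
from h import *
go(.455,-.1535,.041,.135)"
```

```text
time_s: 3.28
ee_pos: [0.4093, -0.0432, 0.244]
tool_rot: [-0.211, 3.133, -0.0]
ft_force: [1.7, 1.1, 0.4]
width: 0.0926
grip_force: 0.0
t 3.28 cur yaw 0.1345 az -0.0005 tilt [ 0.001 -0.    -1.   ] shift cm [ -3.05 -11.55  20.3 ] j6 -2.08 F [1.7 1.1 0.4] w 0.0926
```

```bash
python3 -m pendant '[{"tx":-1.02,"ty":-3.85,"tz":0,"ax":0,"ay":0,"az":0,"hand":0},{"tx":-1.02,"ty":-3.85,"tz":0,"ax":0,"ay":0,"az":0,"hand":0},{"tx":-1.02,"ty":-3.85,"tz":0,"ax":0,"ay":0,"az":0,"hand":0},{"tx":0,"ty":0,"tz":3.5,"ax":0,"ay":0,"az":0,"hand":0},{"tx":0,"ty":0,"tz":3.5,"ax":0,"ay":0,"az":0,"hand":0},{"tx":0,"ty":0,"tz":3.5,"ax":0,"ay":0,"az":0,"hand":0},{"tx":0,"ty":0,"tz":3.5,"ax":0,"ay":0,"az":0,"hand":0},{"tx":0,"ty":0,"tz":0,"ax":0,"ay":0,"az":0,"hand":0},{"tx":0,"ty":0,"tz":0,"ax":0,"ay":0,"az":0,"hand":0}]'; python3 -c "
from h import *
go(.455,-.1535,.041,.135)"
```

```text
time_s: 4.03
ee_pos: [0.4537, -0.1507, 0.1027]
tool_rot: [0.212, -3.131, -0.004]
ft_force: [0.4, -0.3, 1.2]
width: 0.0933
grip_force: 0.0
t 4.03 cur yaw 0.1351 az 0.0001 tilt [-0.004  0.002 -1.   ] shift cm [-0.09 -0.3   6.17] j6 -2.26 F [ 0.4 -0.3  1.2] w 0.0933
```

```bash
python3 -m pendant '[{"tx":-0.09,"ty":-0.3,"tz":2.5,"ax":0,"ay":0,"az":0,"hand":0},{"tx":0,"ty":0,"tz":2,"ax":0,"ay":0,"az":0,"hand":0},{"tx":0,"ty":0,"tz":1.2,"ax":0,"ay":0,"az":0,"hand":0},{"tx":0,"ty":0,"tz":0.47,"ax":0,"ay":0,"az":0,"hand":0},{"tx":0,"ty":0,"tz":0,"ax":0,"ay":0,"az":0,"hand":0},{"tx":0,"ty":0,"tz":0,"ax":0,"ay":0,"az":0,"hand":0.7},{"tx":0,"ty":0,"tz":0,"ax":0,"ay":0,"az":0,"hand":0.7},{"tx":0,"ty":0,"tz":0,"ax":0,"ay":0,"az":0,"hand":0.7},{"tx":0,"ty":0,"tz":0,"ax":0,"ay":0,"az":0,"hand":0.7},{"tx":0,"ty":0,"tz":0,"ax":0,"ay":0,"az":0,"hand":0.7},{"tx":0,"ty":0,"tz":0,"ax":0,"ay":0,"az":0,"hand":0.7},{"tx":0,"ty":0,"tz":0,"ax":0,"ay":0,"az":0,"hand":0.7},{"tx":0,"ty":0,"tz":0,"ax":0,"ay":0,"az":0,"hand":0.7}]' 25; python3 - <<'E'
from h import *
go(.455,-.1535,.041,.135)
I={c:grab(c,2) for c in P}; G={c:grad(I[c]) for c in P}
for cams in(["scene"],["top"]): print("mod",*fit(G,cams,mod,(.455,-.1535,.135),(.002,.002,.02)))
E
```

```text
time_s: 5.12
ee_pos: [0.456, -0.1539, 0.042]
tool_rot: [0.212, -3.134, -0.001]
ft_force: [0.4, 2.0, 1.4]
width: 0.0441
grip_force: 1.0
t 5.12 cur yaw 0.1351 az 0.0001 tilt [-0.  0. -1.] shift cm [0.09 0.06 0.1 ] j6 -2.26 F [0.4 2.  1.4] w 0.0441
mod [ 0.46264378 -0.15145424 -0.05940011] 208.25865173339844
mod [ 0.44177048 -0.17520208  0.33861918] 160.93763732910156
```

```bash
python3 -m pendant '[{"tx":0,"ty":0,"tz":0,"ax":0,"ay":0,"az":0,"hand":0.7},{"tx":0,"ty":0,"tz":0,"ax":0,"ay":0,"az":0,"hand":0.7},{"tx":0,"ty":0,"tz":0,"ax":0,"ay":0,"az":0,"hand":0.7},{"tx":0,"ty":0,"tz":-1,"ax":0,"ay":0,"az":0,"hand":0.7},{"tx":0,"ty":0,"tz":-2,"ax":0,"ay":0,"az":0,"hand":0.7},{"tx":0,"ty":0,"tz":-2.5,"ax":0,"ay":0,"az":0,"hand":0.7},{"tx":0,"ty":0,"tz":-2,"ax":0,"ay":0,"az":0,"hand":0.7},{"tx":0,"ty":0,"tz":0,"ax":0,"ay":0,"az":0.081,"hand":0.7},{"tx":0,"ty":0,"tz":0,"ax":0,"ay":0,"az":0.081,"hand":0.7},{"tx":0,"ty":0,"tz":0,"ax":0,"ay":0,"az":0.082,"hand":0.7}]' 25; python3 - <<'E'
from h import *
go(.486,.0477,.09,-.109)
E
```

```text
time_s: 6.15
ee_pos: [0.4563, -0.1544, 0.1179]
tool_rot: [0.177, 3.135, -0.002]
ft_force: [0.3, 0.2, -3.6]
width: 0.0437
grip_force: 25.0
t 6.15 cur yaw -0.1127 az -0.0037 tilt [ 0.001 -0.001 -1.   ] shift cm [-0.75 20.42  2.79] j6 -2.02 F [ 0.3  0.2 -3.6] w 0.0437
```

```bash
python3 -m pendant '[{"tx":-0.12,"ty":2,"tz":0,"ax":0,"ay":0,"az":0,"hand":0.7},{"tx":-0.12,"ty":3.5,"tz":0,"ax":0,"ay":0,"az":0,"hand":0.7},{"tx":-0.12,"ty":3.5,"tz":0,"ax":0,"ay":0,"az":0,"hand":0.7},{"tx":-0.12,"ty":3.5,"tz":0,"ax":0,"ay":0,"az":0,"hand":0.7},{"tx":-0.12,"ty":3.5,"tz":0,"ax":0,"ay":0,"az":0,"hand":0.7},{"tx":-0.12,"ty":2.8,"tz":0,"ax":0,"ay":0,"az":0,"hand":0.7},{"tx":0,"ty":1.6,"tz":0,"ax":0,"ay":0,"az":0,"hand":0.7},{"tx":0,"ty":0,"tz":1.4,"ax":0,"ay":0,"az":0,"hand":0.7},{"tx":0,"ty":0,"tz":1.3,"ax":0,"ay":0,"az":0,"hand":0.7},{"tx":0,"ty":0,"tz":0,"ax":0,"ay":0,"az":0,"hand":0.7},{"tx":0,"ty":0,"tz":0,"ax":0,"ay":0,"az":0,"hand":0.7},{"tx":0,"ty":0,"tz":0,"ax":0,"ay":0,"az":0,"hand":0.7}]' 25; python3 - <<'E'
from h import *
go(.486,.0477,.09,-.109)
I={c:grab(c,3) for c in P}; np.savez("im1.npz",**I)
a=I["scene"][150:270,230:390,::-1]; cv2.imwrite("pics/n1s.png",cv2.resize(a,None,fx=5,fy=5,interpolation=cv2.INTER_CUBIC))
for c in P:
  for n in("module_mid","window_dot"): print(c,n,[(round(d["conf"],2),[round(float(v),1) for v in d["at"]]) for d in bot.landmark_of(c,n)][:3])
E
```

```text
time_s: 7.15
ee_pos: [0.4858, 0.0476, 0.0906]
tool_rot: [0.171, 3.136, -0.0]
ft_force: [0.3, 0.8, -2.7]
width: 0.0439
grip_force: 25.0
t 7.15 cur yaw -0.1091 az -0.0001 tilt [ 0.001 -0.    -1.   ] shift cm [-0.02  0.01  0.06] j6 -1.59 F [ 0.3  0.8 -2.7] w 0.0439
scene module_mid [(0.83, [189.0, 226.2]), (0.66, [281.7, 195.2])]
scene window_dot [(0.79, [293.1, 197.7]), (0.59, [174.6, 224.4])]
top module_mid [(0.9, [331.8, 307.7])]
top window_dot [][ WARN:0@1.204] global loadsave.cpp:1063 imwrite_ Unsupported depth image for selected encoder is fallbacked to CV_8U.
```

View pics/n1s.png

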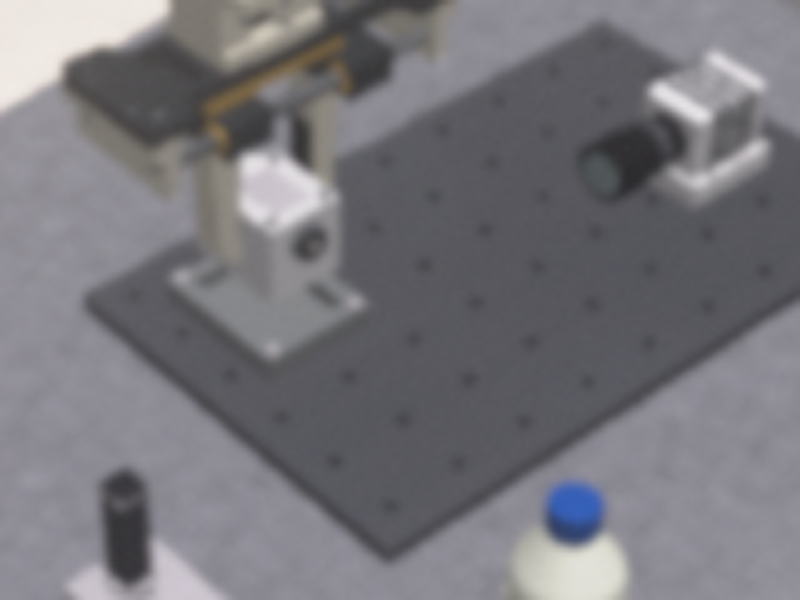

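```bash
python3 - <<'E'
from h import *
I=np.load("im1.npz");G={c:grad(I[c]) for c in P}
z0=.0906-.042
def m2(p,c):
    X=np.vstack([seg((.03,-.022,.046),(.03,.022,.046)),seg((.03,-.022,0),(.03,.022,0)),seg((.03,-.022,0),(.03,-.022,.046)),seg((.03,.022,0),(.03,.022,.046))])+[0,0,z0+dz]
    return X@Rz(p[2]).T+[p[0],p[1],0]
for dz in(-.002,0,.002): print(dz,*fit(G,["scene"],m2,(.485,.0477,-.109),(.001,.001,.01)))
im0=np.load("im0.npz");G0=dict(scene=grad(im0["scene"]))
z0=0
for dz in(-.002,0,.002): print("before",dz,*fit(G0,["scene"],m2,(.455,-.1535,.135),(.001,.001,.01)))
print(*fit(G,["scene"],nest,(.485,.0477,-.109),(.001,.001,.01)))
E
```

```text
-0.002 [ 0.48396025  0.05000866 -0.10995253] 170.02987670898438
0 [ 0.48560288  0.04819004 -0.11036648] 169.955078125
0.002 [ 0.48715256  0.04662863 -0.11494549] 169.7977294921875
before -0.002 [ 0.45572036 -0.16360658  0.38258209] 136.20266723632812
before 0 [ 0.45807487 -0.16535275  0.3809246 ] 135.67385864257812
before 0.002 [ 0.45929378 -0.16618974  0.38464268] 135.3975067138672
[ 0.48414877  0.04860698 -0.1136544 ] 127.2496566772461
```

```bash
python3 -m pendant '[{"tx":0.02,"ty":0,"tz":1,"ax":0,"ay":0,"az":0,"hand":0.7},{"tx":0,"ty":0,"tz":0.8,"ax":0,"ay":0,"az":0,"hand":0.7},{"tx":0,"ty":0,"tz":0.2,"ax":0,"ay":0,"az":0,"hand":0.7},{"tx":0,"ty":0,"tz":0.2,"ax":0,"ay":0,"az":0,"hand":0.7},{"tx":0,"ty":0,"tz":0.2,"ax":0,"ay":0,"az":0,"hand":0.7},{"tx":0,"ty":0,"tz":0.2,"ax":0,"ay":0,"az":0,"hand":0.7},{"tx":0,"ty":0,"tz":0,"ax":0,"ay":0,"az":0,"hand":0.7}]' 25; python3 - <<'E'
from h import *
go(.486,.0477,.058,-.109)
E
```

```text
time_s: 8.23
ee_pos: [0.4867, 0.0477, 0.0648]
tool_rot: [0.171, 3.134, -0.0]
ft_force: [0.8, 0.2, 4.2]
width: 0.044
grip_force: 25.0
t 8.23 cur yaw -0.1088 az 0.0002 tilt [ 0.003 -0.    -1.   ] shift cm [ 0.07 -0.01  0.68] j6 -1.59 F [0.8 0.2 4.2] w 0.044
```

```bash
python3 -m pendant '[{"tx":0,"ty":0,"tz":0,"ax":0,"ay":0,"az":0,"hand":0.7},{"tx":0,"ty":0,"tz":0,"ax":0,"ay":0,"az":0,"hand":0.7}]' 25; python3 - <<'E'
from h import *
go(.486,.0477,.058,-.109)
print(bot.sense()["wrist_torque"])
I={c:grab(c,3) for c in P}
a=I["scene"][170:250,240:340,::-1]; b=I["top"][215:295,190:290,::-1]
cv2.imwrite("pics/n2.png",cv2.resize(np.hstack([a,b]),None,fx=4,fy=4,interpolation=cv2.INTER_CUBIC).clip(0,255).astype(np.uint8))
E
```

```text
time_s: 8.4
ee_pos: [0.4866, 0.0477, 0.0648]
tool_rot: [0.171, 3.134, -0.0]
ft_force: [1.2, -0.5, 5.7]
width: 0.0437
grip_force: 25.0
t 8.4 cur yaw -0.1089 az 0.0001 tilt [ 0.003 -0.    -1.   ] shift cm [ 0.06 -0.01  0.68] j6 -1.59 F [ 1.2 -0.5  5.7] w 0.0437
[ 0.00824277 -0.07967362 -0.05334471]
```

View pics/n2.png

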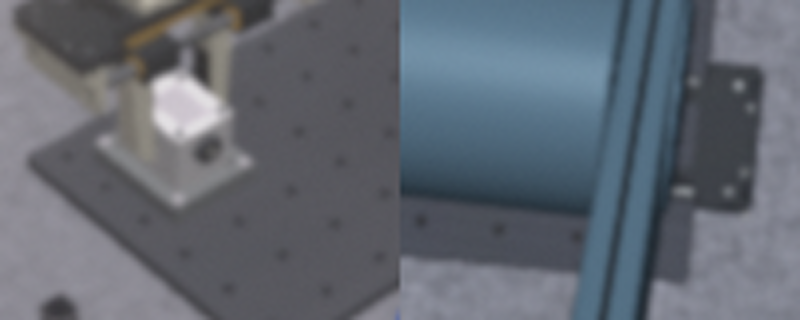

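```bash
python3 -m pendant '[{"tx":0,"ty":0,"tz":-0.4,"ax":0,"ay":0,"az":0,"hand":0.7},{"tx":-0.12,"ty":0,"tz":0,"ax":0,"ay":0,"az":0,"hand":0.7},{"tx":0,"ty":0,"tz":0,"ax":0,"ay":0,"az":0,"hand":0.7},{"tx":0,"ty":0,"tz":0,"ax":0,"ay":0,"az":0,"hand":0.7}]' 25;  python3 -m pendant '[{"tx":0,"ty":0,"tz":0.2,"ax":0,"ay":0,"az":0,"hand":0.7},{"tx":0,"ty":0,"tz":0.2,"ax":0,"ay":0,"az":0,"hand":0.7},{"tx":0,"ty":0,"tz":0,"ax":0,"ay":0,"az":0,"hand":0.7},{"tx":0,"ty":0,"tz":0,"ax":0,"ay":0,"az":0,"hand":0.7}]'
```

```text
time_s: 9.03
ee_pos: [0.4858, 0.0479, 0.0675]
tool_rot: [-0.171, -3.135, -0.0]
ft_force: [-0.4, 0.1, -1.8]
width: 0.0437
grip_force: 25.0
time_s: 9.37
ee_pos: [0.487, 0.0477, 0.0642]
tool_rot: [0.171, 3.136, -0.0]
ft_force: [0.8, 0.1, 2.5]
width: 0.0437
grip_force: 25.0
```

```bash
python3 -m pendant '[{"tx":-0.05,"ty":0,"tz":0,"ax":0,"ay":0,"az":0,"hand":0.7},{"tx":0,"ty":0,"tz":0.1,"ax":0,"ay":0,"az":0,"hand":0.7},{"tx":0,"ty":0,"tz":0,"ax":0,"ay":0,"az":0,"hand":0.7},{"tx":0,"ty":0,"tz":0,"ax":0,"ay":0,"az":0,"hand":0.7}]' 25;  python3 -m pendant '[{"tx":0,"ty":0,"tz":0.1,"ax":0,"ay":0,"az":0,"hand":0.7},{"tx":0,"ty":0,"tz":0,"ax":0,"ay":0,"az":0,"hand":0.7},{"tx":0,"ty":0,"tz":0,"ax":0,"ay":0,"az":0,"hand":0.7}]'
```

```text
time_s: 9.7
ee_pos: [0.4877, 0.0476, 0.0635]
tool_rot: [0.171, 3.135, -0.0]
ft_force: [0.3, -0.4, 6.5]
width: 0.0439
grip_force: 25.0
time_s: 9.95
ee_pos: [0.4881, 0.0476, 0.0628]
tool_rot: [0.171, 3.134, -0.0]
ft_force: [1.7, -0.3, 7.0]
width: 0.0439
grip_force: 25.0
```

```bash
python3 -m pendant '[{"tx":-0.1,"ty":0,"tz":0,"ax":0,"ay":0,"az":0,"hand":0.7},{"tx":0,"ty":0,"tz":0,"ax":0,"ay":0,"az":0,"hand":0.7},{"tx":0,"ty":0,"tz":0,"ax":0,"ay":0,"az":0,"hand":0.7}]' 25;  python3 -m pendant '[{"tx":0,"ty":0,"tz":0.15,"ax":0,"ay":0,"az":0,"hand":0.7},{"tx":0,"ty":0,"tz":0,"ax":0,"ay":0,"az":0,"hand":0.7},{"tx":0,"ty":0,"tz":0,"ax":0,"ay":0,"az":0,"hand":0.7}]'
```

```text
time_s: 10.2
ee_pos: [0.4884, 0.0476, 0.0626]
tool_rot: [0.171, 3.136, -0.0]
ft_force: [-1.0, 0.1, 7.2]
width: 0.0441
grip_force: 25.0
time_s: 10.45
ee_pos: [0.4892, 0.0474, 0.0614]
tool_rot: [0.171, 3.134, -0.0]
ft_force: [2.1, 0.6, 6.6]
width: 0.0434
grip_force: 25.0
```

```bash
python3 - <<'E'
from h import *
s=bot.sense(); R=Rn.from_rotvec(s["tool_rot"]).as_matrix(); print(R[:,2],s["wrist_torque"])
I={c:grab(c,4) for c in P};G={c:grad(I[c]) for c in P}
z0=s["ee_pos"][2]-.042
def m2(p,c):
    X=np.vstack([seg((.03,-.022,.046),(.03,.022,.046)),seg((.03,-.022,.010),(.03,-.022,.046)),seg((.03,.022,.010),(.03,.022,.046)),seg((-.01,-.022,.046),(.03,-.022,.046)),seg((-.02,.022,.046),(.03,.022,.046))])+[0,0,z0+dz]
    return X@Rz(p[2]).T+[p[0],p[1],0]
for dz in(-.002,0,.002): print(dz,*fit(G,["scene"],m2,(.487,.0477,-.109),(.001,.001,.01)))
def outer(p,c): return poly(rect(0,0,.083,.067),.026)@Rz(p[2]).T+[p[0],p[1],0]
print(*fit(G,["scene"],outer,(.485,.0477,-.109),(.001,.001,.01)))
p0=(.4852,.0477,-.109); v=I["scene"].copy()
for X,col in((outer(p0,0),(255,0,0)),(nest(p0,0)[160:],(0,255,0))):
    for u in proj("scene",X): 
        pass
a=I["scene"][170:240,240:330,::-1].clip(0,255).astype(np.uint8)
a=cv2.resize(a,None,fx=8.5,fy=8.5,interpolation=cv2.INTER_CUBIC)
cv2.imwrite("pics/n3.png",a)
E
```

```text
[ 2.85538701e-03 -3.55150842e-04 -9.99995860e-01] [-0.03667091 -0.00904828 -0.10800749]
-0.002 [ 0.49233187  0.04958455 -0.19315269] 263.0235595703125
0 [ 0.49365025  0.04779352 -0.20787829] 263.2622985839844
0.002 [ 0.4954093   0.04609175 -0.21276512] 263.0775146484375
[ 0.484665    0.0478987  -0.11013069] 168.8948211669922
```

View pics/n3.png

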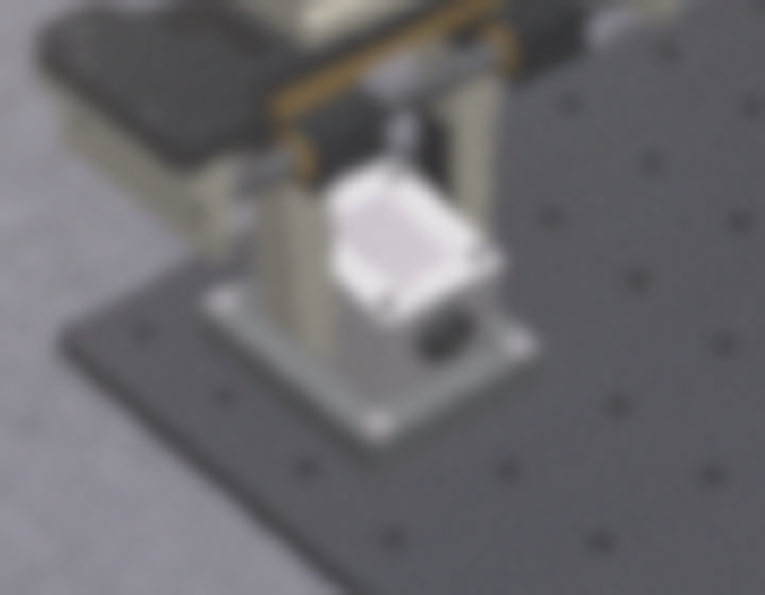

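The picture shows the module pitched nose-down in the fingers, so its rear edge is caught on the nest wall. I'll lift it, level it on the flat plate in front of the nest and regrip.

```bash
python3 -m pendant '[{"tx":0,"ty":0,"tz":-0.5,"ax":0,"ay":0,"az":0,"hand":0.7},{"tx":0,"ty":0,"tz":-1,"ax":0,"ay":0,"az":0,"hand":0.7},{"tx":0,"ty":0,"tz":-1,"ax":0,"ay":0,"az":0,"hand":0.7},{"tx":0,"ty":0,"tz":-1,"ax":0,"ay":0,"az":0,"hand":0.7},{"tx":-1.5,"ty":0,"tz":0,"ax":0,"ay":0,"az":0,"hand":0.7},{"tx":-2.5,"ty":0,"tz":0,"ax":0,"ay":0,"az":0,"hand":0.7},{"tx":-2.5,"ty":0,"tz":0,"ax":0,"ay":0,"az":0,"hand":0.7},{"tx":-1.7,"ty":0,"tz":0,"ax":0,"ay":0,"az":0,"hand":0.7},{"tx":-0.8,"ty":0,"tz":0,"ax":0,"ay":0,"az":0,"hand":0.7},{"tx":0,"ty":0,"tz":1,"ax":0,"ay":0,"az":0,"hand":0.7},{"tx":0,"ty":0,"tz":1,"ax":0,"ay":0,"az":0,"hand":0.7},{"tx":0,"ty":0,"tz":0.6,"ax":0,"ay":0,"az":0,"hand":0.7},{"tx":0,"ty":0,"tz":0.2,"ax":0,"ay":0,"az":0,"hand":0.7},{"tx":0,"ty":0,"tz":0,"ax":0,"ay":0,"az":0,"hand":0.7},{"tx":0,"ty":0,"tz":0,"ax":0,"ay":0,"az":0,"hand":0.7}]' 15; python3 - <<'E'
from h import *
go(.5797,.0373,.054,-.109)
I=grab("scene",2)
cv2.imwrite("pics/p1.png",cv2.resize(I[160:260,240:360,::-1],None,fx=6,fy=6,interpolation=cv2.INTER_CUBIC).clip(0,255).astype(np.uint8))
E
```

```text
time_s: 12.1
ee_pos: [0.5766, 0.038, 0.0672]
tool_rot: [-0.171, -3.136, -0.0]
ft_force: [-0.1, 0.7, -2.1]
width: 0.0439
grip_force: 15.0
t 12.1 cur yaw -0.1087 az 0.0003 tilt [-0.001  0.    -1.   ] shift cm [-0.31 -0.04  1.32] j6 -1.59 F [-0.1  0.7 -2.1] w 0.0439
```

View pics/p1.png

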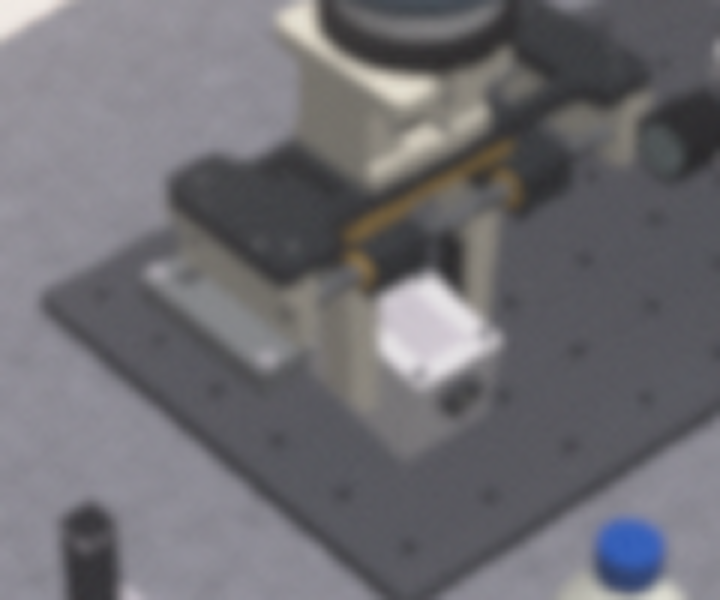

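```bash
python3 -m pendant '[{"tx":0,"ty":0,"tz":0.6,"ax":0,"ay":0,"az":0,"hand":0.7},{"tx":0,"ty":0,"tz":0.2,"ax":0,"ay":0,"az":0,"hand":0.7},{"tx":0,"ty":0,"tz":0.1,"ax":0,"ay":0,"az":0,"hand":0.7},{"tx":0,"ty":0,"tz":0.1,"ax":0,"ay":0,"az":0,"hand":0.7},{"tx":0,"ty":0,"tz":0.1,"ax":0,"ay":0,"az":0,"hand":0.7},{"tx":0,"ty":0,"tz":0,"ax":0,"ay":0,"az":0,"hand":0.7}]' 5;python3 -m pendant '[{"tx":0,"ty":0,"tz":0.1,"ax":0,"ay":0,"az":0,"hand":0.7},{"tx":0,"ty":0,"tz":0.1,"ax":0,"ay":0,"az":0,"hand":0.7},{"tx":0,"ty":0,"tz":0,"ax":0,"ay":0,"az":0,"hand":0.7},{"tx":0,"ty":0,"tz":0,"ax":0,"ay":0,"az":0,"hand":0.7}]' 3
```

```text
time_s: 12.7
ee_pos: [0.5771, 0.0379, 0.0566]
tool_rot: [-0.171, -3.136, 0.0]
ft_force: [-1.4, -0.3, 1.1]
width: 0.0442
grip_force: 5.0
time_s: 13.03
ee_pos: [0.5773, 0.0379, 0.0544]
tool_rot: [-0.171, -3.137, -0.0]
ft_force: [-2.7, -0.6, 1.4]
width: 0.0442
grip_force: 3.0
```

```bash
python3 -m pendant '[{"tx":0,"ty":0,"tz":0,"ax":0,"ay":0,"az":0,"hand":0.2},{"tx":0,"ty":0,"tz":0,"ax":0,"ay":0,"az":0,"hand":0.2},{"tx":0,"ty":0,"tz":0,"ax":0,"ay":0,"az":0,"hand":0.2},{"tx":0,"ty":0,"tz":0,"ax":0,"ay":0,"az":0,"hand":0.2},{"tx":0,"ty":0,"tz":-1,"ax":0,"ay":0,"az":0,"hand":0.2},{"tx":0,"ty":0,"tz":-3,"ax":0,"ay":0,"az":0,"hand":0.2},{"tx":0,"ty":0,"tz":-4,"ax":0,"ay":0,"az":0,"hand":0.2},{"tx":0,"ty":0,"tz":-4,"ax":0,"ay":0,"az":0,"hand":0.2},{"tx":0,"ty":3,"tz":-2,"ax":0,"ay":0,"az":0,"hand":0.2},{"tx":0,"ty":4,"tz":0,"ax":0,"ay":0,"az":0,"hand":0.2},{"tx":0,"ty":4,"tz":0,"ax":0,"ay":0,"az":0,"hand":0.2},{"tx":0,"ty":4,"tz":0,"ax":0,"ay":0,"az":0,"hand":0.2},{"tx":0,"ty":4,"tz":0,"ax":0,"ay":0,"az":0,"hand":0.2},{"tx":0,"ty":4,"tz":0,"ax":0,"ay":0,"az":0,"hand":0.2},{"tx":0,"ty":3,"tz":0,"ax":0,"ay":0,"az":0,"hand":0.2},{"tx":0,"ty":0,"tz":0,"ax":0,"ay":0,"az":0,"hand":0.2},{"tx":0,"ty":0,"tz":0,"ax":0,"ay":0,"az":0,"hand":0.2}]' 20; python3 - <<'E'
from h import *
np.set_printoptions(precision=4,suppress=True)
I={c:grab(c,4) for c in P};G={c:grad(I[c]) for c in P}; np.savez("im2.npz",**I)
m12=lambda p,c:mod(p,c,.012)
for cams in(["scene"],["top"],["scene","top"]): print(cams,"mod",*fit(G,cams,m12,(.577,.0379,-.109),(.002,.002,.02)),"nest",*fit(G,cams,nest,(.485,.0477,-.109),(.001,.001,.01)))
a=I["top"][160:280,180:280,::-1]; b=I["scene"][150:270,250:350,::-1]
def ov(im,c,X,o):
    im=cv2.resize(im,None,fx=4,fy=4,interpolation=cv2.INTER_CUBIC).clip(0,255).astype(np.uint8).copy()
    for u in proj(c,X): cv2.circle(im,tuple(int(v) for v in ((u-o+.5)*4)),0,(0,0,255),-1)
    return im
p,_=fit(G,["scene","top"],m12,(.577,.0379,-.109),(.002,.002,.02)); q,_=fit(G,["scene","top"],nest,(.485,.0477,-.109),(.001,.001,.01))
cv2.imwrite("pics/p2.png",np.hstack([ov(a,"top",np.vstack([m12(p,"top"),nest(q,0)]),[180,160]),ov(b,"scene",np.vstack([m12(p,"scene"),nest(q,0)]),[250,150])]))
E
```

```text
time_s: 14.45
ee_pos: [0.6052, 0.2981, 0.1947]
tool_rot: [0.166, 3.137, -0.0]
ft_force: [0.0, -0.9, -0.9]
width: 0.0738
grip_force: 0.0
['scene'] mod [ 0.5699  0.0395 -0.1046] 305.8023376464844 nest [ 0.4838  0.049  -0.0684] 162.47132873535156
['top'] mod [ 0.5708  0.0382 -0.112 ] 583.9043579101562 nest [ 0.486   0.047  -0.1093] 204.8199462890625
['scene', 'top'] mod [ 0.5707  0.0384 -0.1153] 883.2747802734375 nest [ 0.4854  0.0476 -0.1027] 354.95855712890625
```

View pics/p2.png

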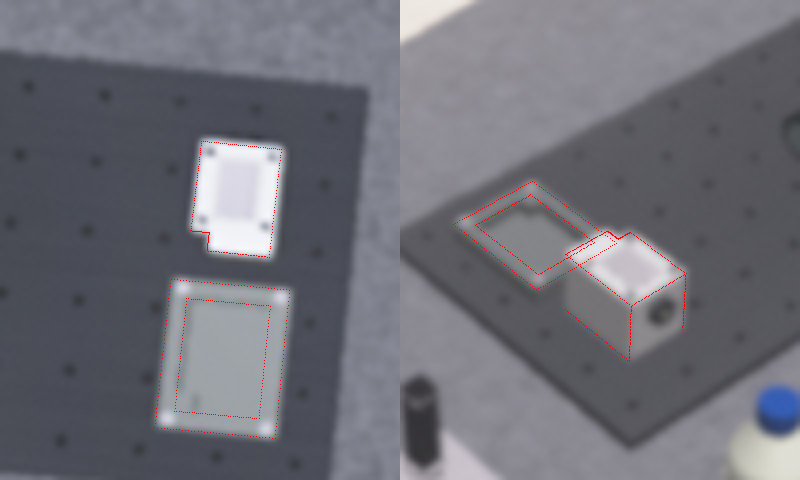

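```bash
python3 -m pendant '[{"tx":0.5,"ty":-3,"tz":0,"ax":0,"ay":0,"az":0,"hand":0.2},{"tx":0.5,"ty":-4.1,"tz":0,"ax":0,"ay":0,"az":0,"hand":0.2},{"tx":0,"ty":-4.1,"tz":0,"ax":0,"ay":0,"az":0,"hand":0.2},{"tx":0,"ty":-4.1,"tz":0,"ax":0,"ay":0,"az":0,"hand":0.2},{"tx":0,"ty":-4.1,"tz":0,"ax":0,"ay":0,"az":0,"hand":0.2},{"tx":0,"ty":-4.1,"tz":0,"ax":0,"ay":0,"az":0,"hand":0.2},{"tx":0,"ty":-2.5,"tz":0,"ax":0,"ay":0,"az":0,"hand":0.2},{"tx":0,"ty":0,"tz":3,"ax":0,"ay":0,"az":0,"hand":0.2},{"tx":0,"ty":0,"tz":0,"ax":0,"ay":0,"az":0,"hand":0.2},{"tx":0,"ty":0,"tz":0,"ax":0,"ay":0,"az":0,"hand":0.2}]' 20; python3 -c "
from h import *
go(.5707,.0384,.054,-.111)"
```

```text
time_s: 15.68
ee_pos: [0.5661, 0.0385, 0.1635]
tool_rot: [-0.173, -3.133, -0.001]
ft_force: [-1.0, -0.2, 0.2]
width: 0.0748
grip_force: 0.0
t 15.68 cur yaw -0.1104 az 0.0006 tilt [-0.004  0.001 -1.   ] shift cm [-0.46  0.04 10.95] j6 -1.59 F [-1.  -0.2  0.2] w 0.0748
```

```bash
python3 -m pendant '[{"tx":-0.4,"ty":0.04,"tz":3,"ax":0,"ay":0,"az":0,"hand":0.2},{"tx":0,"ty":0,"tz":3,"ax":0,"ay":0,"az":0,"hand":0.2},{"tx":0,"ty":0,"tz":2,"ax":0,"ay":0,"az":0,"hand":0.2},{"tx":0,"ty":0,"tz":0,"ax":0,"ay":0,"az":0,"hand":0.2},{"tx":0,"ty":0,"tz":0,"ax":0,"ay":0,"az":0,"hand":0.2},{"tx":0,"ty":0,"tz":0,"ax":0,"ay":0,"az":0,"hand":0.2}]' 20; python3 -c "
from h import *
go(.5707,.0384,.054,-.111)"
```

```text
time_s: 16.18
ee_pos: [0.5728, 0.0394, 0.0863]
tool_rot: [0.169, 3.134, -0.0]
ft_force: [0.4, 0.2, -0.5]
width: 0.0743
grip_force: 0.0
t 16.18 cur yaw -0.1078 az 0.0032 tilt [ 0.003 -0.    -1.   ] shift cm [ 0.19 -0.13  3.23] j6 -1.59 F [ 0.4  0.2 -0.5] w 0.0743
```

```bash
for i in 1 2 3 4; do python3 -m pendant '[{"tx":0,"ty":0,"tz":0,"ax":0,"ay":0,"az":0,"hand":0.2}]' | grep -E "time|ee_pos"; done; python3 -c "
from h import *
go(.5707,.0384,.054,-.111); go(.5707,.0384,.054,-.111)"
```

```text
time_s: 16.27
ee_pos: [0.573, 0.0392, 0.0867]
time_s: 16.35
ee_pos: [0.5727, 0.039, 0.0864]
time_s: 16.43
ee_pos: [0.5723, 0.0389, 0.0859]
time_s: 16.52
ee_pos: [0.5719, 0.0389, 0.0854]
t 16.52 cur yaw -0.1087 az 0.0023 tilt [ 0.002 -0.    -1.   ] shift cm [ 0.11 -0.06  3.14] j6 -1.59 F [-0.5  0.8  0.1] w 0.074
t 16.52 cur yaw -0.1087 az 0.0023 tilt [ 0.002 -0.    -1.   ] shift cm [ 0.11 -0.06  3.14] j6 -1.59 F [-0.5  0.8  0.1] w 0.074
```

```bash
python3 -m pendant '[{"tx":0,"ty":0,"tz":1,"ax":0,"ay":0,"az":0,"hand":0.2},{"tx":0,"ty":0,"tz":1,"ax":0,"ay":0,"az":0,"hand":0.2},{"tx":0,"ty":0,"tz":1,"ax":0,"ay":0,"az":0,"hand":0.2},{"tx":0,"ty":0,"tz":0,"ax":0,"ay":0,"az":0,"hand":0.2},{"tx":0,"ty":0,"tz":0,"ax":0,"ay":0,"az":0,"hand":0.2},{"tx":0,"ty":0,"tz":0,"ax":0,"ay":0,"az":0,"hand":0.2},{"tx":0,"ty":0,"tz":0,"ax":0,"ay":0,"az":0,"hand":0.2},{"tx":0,"ty":0,"tz":0,"ax":0,"ay":0,"az":0,"hand":0.2}]' 20; python3 -c "
from h import *
go(.5707,.0384,.054,-.111)"; python3 -m pendant '[{"tx":0,"ty":0,"tz":0,"ax":0,"ay":0,"az":0,"hand":0.2},{"tx":0,"ty":0,"tz":0,"ax":0,"ay":0,"az":0,"hand":0.2}]'
```

```text
time_s: 17.18
ee_pos: [0.5718, 0.0389, 0.0548]
tool_rot: [0.171, 3.136, -0.0]
ft_force: [0.3, 0.5, 0.8]
width: 0.0742
grip_force: 0.0
t 17.18 cur yaw -0.1088 az 0.0022 tilt [ 0.001 -0.    -1.   ] shift cm [ 0.11 -0.06  0.08] j6 -1.59 F [0.3 0.5 0.8] w 0.0742
time_s: 17.35
ee_pos: [0.5717, 0.0389, 0.0548]
tool_rot: [0.171, 3.136, -0.0]
ft_force: [-0.6, -0.5, 0.5]
width: 0.0743
grip_force: 0.0
```

```bash
python3 -m pendant '[{"tx":0,"ty":0,"tz":0,"ax":0,"ay":0,"az":0,"hand":0.7},{"tx":0,"ty":0,"tz":0,"ax":0,"ay":0,"az":0,"hand":0.7},{"tx":0,"ty":0,"tz":0,"ax":0,"ay":0,"az":0,"hand":0.7},{"tx":0,"ty":0,"tz":0,"ax":0,"ay":0,"az":0,"hand":0.7},{"tx":0,"ty":0,"tz":0,"ax":0,"ay":0,"az":0,"hand":0.7},{"tx":0,"ty":0,"tz":0,"ax":0,"ay":0,"az":0,"hand":0.7},{"tx":0,"ty":0,"tz":0,"ax":0,"ay":0,"az":0,"hand":0.7},{"tx":0,"ty":0,"tz":0,"ax":0,"ay":0,"az":0,"hand":0.7}]' 50;python3 -m pendant '[{"tx":0,"ty":0,"tz":-0.5,"ax":0,"ay":0,"az":0,"hand":0.7},{"tx":0,"ty":0,"tz":-1.5,"ax":0,"ay":0,"az":0,"hand":0.7},{"tx":0,"ty":0,"tz":-1.5,"ax":0,"ay":0,"az":0,"hand":0.7},{"tx":1,"ty":0,"tz":0,"ax":0,"ay":0,"az":0,"hand":0.7},{"tx":1.5,"ty":0,"tz":0,"ax":0,"ay":0,"az":0,"hand":0.7},{"tx":2,"ty":-0.06,"tz":0,"ax":0,"ay":0,"az":0,"hand":0.7},{"tx":2,"ty":0,"tz":0,"ax":0,"ay":0,"az":0,"hand":0.7},{"tx":1.4,"ty":0,"tz":0,"ax":0,"ay":0,"az":0,"hand":0.7},{"tx":0.6,"ty":0,"tz":0,"ax":0,"ay":0,"az":0,"hand":0.7},{"tx":0,"ty":0,"tz":0,"ax":0,"ay":0,"az":0,"hand":0.7},{"tx":0,"ty":0,"tz":0,"ax":0,"ay":0,"az":0,"hand":0.7},{"tx":0,"ty":0,"tz":0,"ax":0,"ay":0,"az":0,"hand":0.7},{"tx":0,"ty":0,"tz":0,"ax":0,"ay":0,"az":0,"hand":0.7},{"tx":0,"ty":0,"tz":0,"ax":0,"ay":0,"az":0,"hand":0.7},{"tx":0,"ty":0,"tz":0,"ax":0,"ay":0,"az":0,"hand":0.7},{"tx":0,"ty":0,"tz":0,"ax":0,"ay":0,"az":0,"hand":0.7}]'; python3 -c "
from h import *
go(.4863,.0475,.058,-.109)"
```

```text
time_s: 18.02
ee_pos: [0.5715, 0.0389, 0.0545]
tool_rot: [0.171, 3.137, -0.0]
ft_force: [0.3, -0.9, 0.4]
width: 0.0435
grip_force: 50.0
time_s: 19.35
ee_pos: [0.4872, 0.0475, 0.0894]
tool_rot: [-0.171, -3.137, 0.0]
ft_force: [0.2, -0.6, -2.7]
width: 0.044
grip_force: 50.0
t 19.35 cur yaw -0.1088 az 0.0002 tilt [-0. -0. -1.] shift cm [ 0.09 -0.01  3.14] j6 -1.59 F [ 0.2 -0.6 -2.7] w 0.044
```

```bash
python3 -m pendant '[{"tx":0.08,"ty":0,"tz":1,"ax":0,"ay":0,"az":0,"hand":0.7},{"tx":0,"ty":0,"tz":1,"ax":0,"ay":0,"az":0,"hand":0.7},{"tx":0,"ty":0,"tz":0,"ax":0,"ay":0,"az":0,"hand":0.7},{"tx":0,"ty":0,"tz":0,"ax":0,"ay":0,"az":0,"hand":0.7},{"tx":0,"ty":0,"tz":0,"ax":0,"ay":0,"az":0,"hand":0.7},{"tx":0,"ty":0,"tz":0,"ax":0,"ay":0,"az":0,"hand":0.7},{"tx":0,"ty":0,"tz":0,"ax":0,"ay":0,"az":0,"hand":0.7}]' 50;python3 -m pendant '[{"tx":0,"ty":0,"tz":0.1,"ax":0,"ay":0,"az":0,"hand":0.7},{"tx":0,"ty":0,"tz":0.1,"ax":0,"ay":0,"az":0,"hand":0.7},{"tx":0,"ty":0,"tz":0.1,"ax":0,"ay":0,"az":0,"hand":0.7},{"tx":0,"ty":0,"tz":0.1,"ax":0,"ay":0,"az":0,"hand":0.7},{"tx":0,"ty":0,"tz":0,"ax":0,"ay":0,"az":0,"hand":0.7},{"tx":0,"ty":0,"tz":0,"ax":0,"ay":0,"az":0,"hand":0.7},{"tx":0,"ty":0,"tz":0,"ax":0,"ay":0,"az":0,"hand":0.7}]'
```

```text
time_s: 19.93
ee_pos: [0.4864, 0.0476, 0.0698]
tool_rot: [0.171, 3.136, -0.0]
ft_force: [-0.3, -0.4, -1.8]
width: 0.0439
grip_force: 50.0
time_s: 20.52
ee_pos: [0.4861, 0.0476, 0.0654]
tool_rot: [-0.171, -3.137, -0.0]
ft_force: [0.2, 0.5, -2.0]
width: 0.0438
grip_force: 50.0
```

```bash
python3 -m pendant '[{"tx":0,"ty":0,"tz":0.1,"ax":0,"ay":0,"az":0,"hand":0.7},{"tx":0,"ty":0,"tz":0.1,"ax":0,"ay":0,"az":0,"hand":0.7},{"tx":0,"ty":0,"tz":0,"ax":0,"ay":0,"az":0,"hand":0.7},{"tx":0,"ty":0,"tz":0,"ax":0,"ay":0,"az":0,"hand":0.7}]' ;python3 -m pendant '[{"tx":0,"ty":0,"tz":0.1,"ax":0,"ay":0,"az":0,"hand":0.7},{"tx":0,"ty":0,"tz":0.1,"ax":0,"ay":0,"az":0,"hand":0.7},{"tx":0,"ty":0,"tz":0,"ax":0,"ay":0,"az":0,"hand":0.7},{"tx":0,"ty":0,"tz":0,"ax":0,"ay":0,"az":0,"hand":0.7}]'
```

```text
time_s: 20.85
ee_pos: [0.486, 0.0477, 0.0633]
tool_rot: [-0.171, -3.137, -0.0]
ft_force: [-0.5, -0.4, -2.8]
width: 0.0435
grip_force: 50.0
time_s: 21.18
ee_pos: [0.486, 0.0476, 0.0614]
tool_rot: [-0.171, -3.137, -0.0]
ft_force: [0.4, 0.1, -2.4]
width: 0.0438
grip_force: 50.0
```

Going in freely.

```bash
python3 -m pendant '[{"tx":0,"ty":0,"tz":0.1,"ax":0,"ay":0,"az":0,"hand":0.7},{"tx":0,"ty":0,"tz":0.1,"ax":0,"ay":0,"az":0,"hand":0.7},{"tx":0,"ty":0,"tz":0.05,"ax":0,"ay":0,"az":0,"hand":0.7},{"tx":0,"ty":0,"tz":0,"ax":0,"ay":0,"az":0,"hand":0.7},{"tx":0,"ty":0,"tz":0,"ax":0,"ay":0,"az":0,"hand":0.7}]' ;python3 -m pendant '[{"tx":0,"ty":0,"tz":0.05,"ax":0,"ay":0,"az":0,"hand":0.7},{"tx":0,"ty":0,"tz":0,"ax":0,"ay":0,"az":0,"hand":0.7},{"tx":0,"ty":0,"tz":0,"ax":0,"ay":0,"az":0,"hand":0.7}]'
```

```text
time_s: 21.6
ee_pos: [0.4861, 0.0476, 0.0589]
tool_rot: [-0.171, -3.137, -0.0]
ft_force: [0.1, -0.4, -2.7]
width: 0.0438
grip_force: 50.0
time_s: 21.85
ee_pos: [0.4861, 0.0476, 0.0584]
tool_rot: [0.171, 3.137, -0.0]
ft_force: [-0.4, -0.2, -2.2]
width: 0.0438
grip_force: 50.0
```

```bash
python3 -m pendant '[{"tx":0,"ty":0,"tz":0.05,"ax":0,"ay":0,"az":0,"hand":0.7},{"tx":0,"ty":0,"tz":0,"ax":0,"ay":0,"az":0,"hand":0.7},{"tx":0,"ty":0,"tz":0,"ax":0,"ay":0,"az":0,"hand":0.7}]';python3 -m pendant '[{"tx":0,"ty":0,"tz":0.05,"ax":0,"ay":0,"az":0,"hand":0.7},{"tx":0,"ty":0,"tz":0,"ax":0,"ay":0,"az":0,"hand":0.7},{"tx":0,"ty":0,"tz":0,"ax":0,"ay":0,"az":0,"hand":0.7}]'
```

```text
time_s: 22.1
ee_pos: [0.4861, 0.0476, 0.0584]
tool_rot: [0.171, 3.137, -0.0]
ft_force: [-2.3, -0.1, 5.1]
width: 0.044
grip_force: 50.0
time_s: 22.35
ee_pos: [0.4861, 0.0476, 0.0584]
tool_rot: [0.171, 3.136, -0.0]
ft_force: [-4.0, -0.2, 11.3]
width: 0.0436
grip_force: 50.0
```

```bash
python3 -m pendant '[{"tx":0,"ty":0,"tz":-0.07,"ax":0,"ay":0,"az":0,"hand":0.7},{"tx":0,"ty":0,"tz":0,"ax":0,"ay":0,"az":0,"hand":0.5},{"tx":0,"ty":0,"tz":0,"ax":0,"ay":0,"az":0,"hand":0.3},{"tx":0,"ty":0,"tz":0,"ax":0,"ay":0,"az":0,"hand":0.3},{"tx":0,"ty":0,"tz":0,"ax":0,"ay":0,"az":0,"hand":0.3},{"tx":0,"ty":0,"tz":-1,"ax":0,"ay":0,"az":0,"hand":0.3},{"tx":0,"ty":0,"tz":-3,"ax":0,"ay":0,"az":0,"hand":0.3},{"tx":0,"ty":0,"tz":-4,"ax":0,"ay":0,"az":0,"hand":0.3},{"tx":0,"ty":0,"tz":-4,"ax":0,"ay":0,"az":0,"hand":0.3},{"tx":0,"ty":0,"tz":-4,"ax":0,"ay":0,"az":0,"hand":0.3},{"tx":0,"ty":0,"tz":-1,"ax":0,"ay":0,"az":0,"hand":0.3}]' 20; python3 - <<'E'
from h import *
np.set_printoptions(precision=4,suppress=True)
go(.486,.0476,.2,-.109)
I={"scene":grab("scene",4)};G={"scene":grad(I["scene"])}
m16=lambda p,c:np.vstack([mod(p,c,.016)[:240],seg((.03,-.022,.027),(.03,-.022,.06))@Rz(p[2]).T+[p[0],p[1],0],seg((.03,.022,.027),(.03,.022,.06))@Rz(p[2]).T+[p[0],p[1],0]])
p,s=fit(G,["scene"],m16,(.485,.0482,-.109),(.001,.001,.01)); print(p,s)
J=np.load("im2.npz")
def ov(im,c,X,o,f,col=(0,0,255)):
    im=cv2.resize(im,None,fx=f,fy=f,interpolation=cv2.INTER_CUBIC).clip(0,255).astype(np.uint8).copy()
    if X is not None:
        for u in proj(c,X): cv2.circle(im,tuple(int(v) for v in ((u-o+.5)*f)),0,col,-1)
    return im
a=ov(I["scene"][170:240,245:325,::-1],"scene",m16(p,"scene"),[245,170],5)
b=ov(J["scene"][240:320,225:289,::-1],"scene",None,0,5); b=cv2.resize(b,(280,350))
t=ov(J["top"][150:210,310:360,::-1],"top",None,0,5); t=cv2.copyMakeBorder(t,0,50,0,0,cv2.BORDER_CONSTANT)
o=np.hstack([a,b,t]); print(o.shape); cv2.imwrite("pics/f1.png",cv2.resize(o,(780,int(o.shape[0]*780/o.shape[1]))))
E
```

```text
time_s: 23.27
ee_pos: [0.489, 0.0474, 0.2354]
tool_rot: [0.17, 3.126, -0.001]
ft_force: [1.4, 0.2, 0.1]
width: 0.0655
grip_force: 0.0
t 23.27 cur yaw -0.1086 az 0.0004 tilt [ 0.011 -0.001 -1.   ] shift cm [ 0.3  -0.01  3.54] j6 -1.59 F [1.4 0.2 0.1] w 0.0655
[ 0.4855  0.0484 -0.1255] 283.40960693359375
(350, 930, 3)
```

View pics/f1.png

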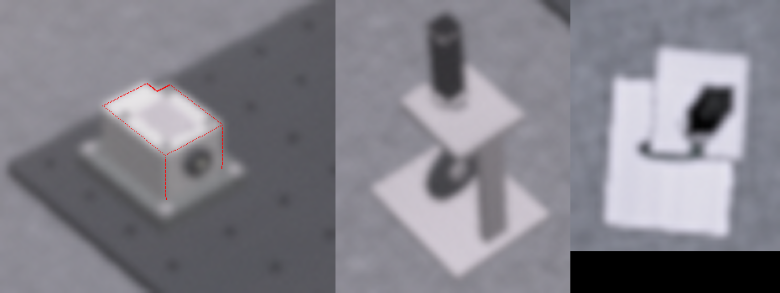

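The module is seated flat with its window forward. The hanger's upright is on the world +x side, so the fork opens towards −x. Next I'll fit the mirror's axis and yaw.

```bash
cat > mf.py <<'E'
from h import *
np.set_printoptions(precision=4,suppress=True)
J=np.load("im2.npz"); f=4
win={"scene":(225,240,64,80),"top":(310,150,50,60)}
gray={c:cv2.resize(J[c].astype(np.float32).mean(2)[w[1]:w[1]+w[3],w[0]:w[0]+w[2]],None,fx=f,fy=f,interpolation=cv2.INTER_CUBIC) for c,w in win.items()}
def mask(c,X):
    w=win[c]; u=((proj(c,X)-[w[0],w[1]]+.5)*f).astype(np.int32)
    m=np.zeros(gray[c].shape,np.uint8); cv2.fillConvexPoly(m,cv2.convexHull(u),1); return m>0
t=np.linspace(0,2*np.pi,60)
def parts(x,y,yaw):
    R=Rz(yaw); o=np.array([x,y,0])
    ring=np.vstack([np.c_[np.full(60,k),.022*np.cos(t),.034+.022*np.sin(t)] for k in(.0025,-.002)])@R.T+o
    s=.007;h=np.array([(a,b,z) for a in(-s,s) for b in(-s,s) for z in(.100,.151)])@R.T+o
    return ring,h
def forkm(c,x,y,fy):
    R=Rz(fy);o=[x,y,0]
    fk=np.array([(a,b,z) for a in(-.018,.036) for b in(-.024,.024) for z in(.089,.097)])@R.T+o
    up=np.array([(a,b,z) for a in(.022,.038) for b in(-.009,.009) for z in(0,.096)])@R.T+o
    return mask(c,fk)|mask(c,up)
def sc(c,p,fy=-.093):
    r,h=parts(*p); hm=mask(c,h); fm=forkm(c,p[0],p[1],fy)&~hm
    m=(mask(c,r)&~fm)|hm; g=gray[c]; ok=~fm
    d=cv2.GaussianBlur(m.astype(np.float32),(0,0),3)[ok]   # image-blur sized model
    return np.corrcoef(d,-np.minimum(g[ok],170))[0,1]
if __name__=="__main__":
    for cams in(["scene"],["top"],["scene","top"]):
        best=sorted(((sum(sc(c,(x,y,np.pi-.093+k)) for c in cams),x,y,k) for x in np.arange(.620,.6341,.002) for y in np.arange(-.19,-.1739,.002) for k in np.arange(-.6,.61,.1)),reverse=True)
        print(cams); print(np.array(best[:6]))
E
python3 mf.py
```

```text
['scene']
[[ 0.8039  0.624  -0.178   0.4   ]
 [ 0.8022  0.624  -0.178   0.3   ]
 [ 0.798   0.624  -0.178   0.5   ]
 [ 0.792   0.624  -0.178   0.2   ]
 [ 0.7907  0.622  -0.178   0.4   ]
 [ 0.7891  0.622  -0.176   0.4   ]]
['top']
[[ 0.6415  0.628  -0.182   0.1   ]
 [ 0.6364  0.628  -0.182  -0.    ]
 [ 0.6315  0.628  -0.182  -0.1   ]
 [ 0.6289  0.626  -0.18   -0.1   ]
 [ 0.6282  0.628  -0.182   0.2   ]
 [ 0.6282  0.626  -0.18   -0.    ]]
['scene', 'top']
[[ 1.3869  0.626  -0.18    0.2   ]
 [ 1.3834  0.626  -0.18   -0.    ]
 [ 1.3834  0.626  -0.18    0.3   ]
 [ 1.3816  0.626  -0.18    0.1   ]
 [ 1.3765  0.626  -0.18    0.4   ]
 [ 1.3727  0.626  -0.18   -0.1   ]]
```

```bash
python3 -c "
from h import *
go(.626,-.180,.20,.06)"; python3 -m pendant '[{"tx":0,"ty":0,"tz":0,"ax":0,"ay":0,"az":-0.084,"hand":0.5},{"tx":0,"ty":0,"tz":0,"ax":0,"ay":0,"az":-0.085,"hand":0.5},{"tx":-1,"ty":-2,"tz":0,"ax":0,"ay":0,"az":0,"hand":0.5},{"tx":-1.8,"ty":-3.4,"tz":0,"ax":0,"ay":0,"az":0,"hand":0.5},{"tx":-1.8,"ty":-3.4,"tz":0,"ax":0,"ay":0,"az":0,"hand":0.5},{"tx":-1.8,"ty":-3.4,"tz":0,"ax":0,"ay":0,"az":0,"hand":0.5},{"tx":-1.8,"ty":-3.4,"tz":0,"ax":0,"ay":0,"az":0,"hand":0.5},{"tx":-1.8,"ty":-3.4,"tz":0,"ax":0,"ay":0,"az":0,"hand":0.5},{"tx":-1.8,"ty":-3,"tz":0,"ax":0,"ay":0,"az":0,"hand":0.5},{"tx":-0.6,"ty":-1.2,"tz":0,"ax":0,"ay":0,"az":0,"hand":0.5},{"tx":0,"ty":0,"tz":0,"ax":0,"ay":0,"az":0,"hand":0.5},{"tx":0,"ty":0,"tz":0,"ax":0,"ay":0,"az":0,"hand":0.5},{"tx":0,"ty":0,"tz":0,"ax":0,"ay":0,"az":0,"hand":0.5},{"tx":0,"ty":0,"tz":0,"ax":0,"ay":0,"az":0,"hand":0.5},{"tx":0,"ty":0,"tz":0,"ax":0,"ay":0,"az":0,"hand":0.5}]' 20;  python3 -c "
from h import *
go(.626,-.180,.133,.06)"
```

```text
t 23.47 cur yaw -0.1088 az -0.1688 tilt [-0.001  0.    -1.   ] shift cm [-12.67 -23.57   2.73] j6 -1.59 F [ 0.3  0.3 -1.5] w 0.0649
time_s: 24.72
ee_pos: [0.6233, -0.1751, 0.2281]
tool_rot: [0.097, -3.14, -0.001]
ft_force: [0.6, 0.2, 0.6]
width: 0.0463
grip_force: 0.0
t 24.72 cur yaw 0.0616 az 0.0016 tilt [-0.001  0.    -1.   ] shift cm [-0.24 -0.51  9.51] j6 -2.08 F [0.6 0.2 0.6] w 0.0463
```

```bash
python3 -m pendant '[{"tx":-0.24,"ty":-0.5,"tz":1.5,"ax":0,"ay":0,"az":0,"hand":0.5},{"tx":0,"ty":0,"tz":2.5,"ax":0,"ay":0,"az":0,"hand":0.5},{"tx":0,"ty":0,"tz":2.5,"ax":0,"ay":0,"az":0,"hand":0.5},{"tx":0,"ty":0,"tz":1.5,"ax":0,"ay":0,"az":0,"hand":0.5},{"tx":0,"ty":0,"tz":1,"ax":0,"ay":0,"az":0,"hand":0.5},{"tx":0,"ty":0,"tz":0.5,"ax":0,"ay":0,"az":0,"hand":0.5},{"tx":0,"ty":0,"tz":0,"ax":0,"ay":0,"az":0,"hand":0.5},{"tx":0,"ty":0,"tz":0,"ax":0,"ay":0,"az":0,"hand":0.5},{"tx":0,"ty":0,"tz":0,"ax":0,"ay":0,"az":0,"hand":0.5},{"tx":0,"ty":0,"tz":0,"ax":0,"ay":0,"az":0,"hand":0.5}]';  python3 - <<'E'
from h import *
go(.626,-.180,.133,.06)
I=grab("scene",3)
cv2.imwrite("pics/g1.png",cv2.resize(I[220:320,200:320,::-1],None,fx=6,fy=6,interpolation=cv2.INTER_CUBIC).clip(0,255).astype(np.uint8))
E
```

```text
time_s: 25.55
ee_pos: [0.6273, -0.1816, 0.1346]
tool_rot: [-0.095, 3.138, -0.002]
ft_force: [0.2, 0.6, -0.2]
width: 0.0464
grip_force: 0.0
t 25.55 cur yaw 0.0603 az 0.0003 tilt [ 0.002 -0.001 -1.   ] shift cm [0.12 0.17 0.16] j6 -2.08 F [ 0.2  0.6 -0.2] w 0.0464
```

View pics/g1.png

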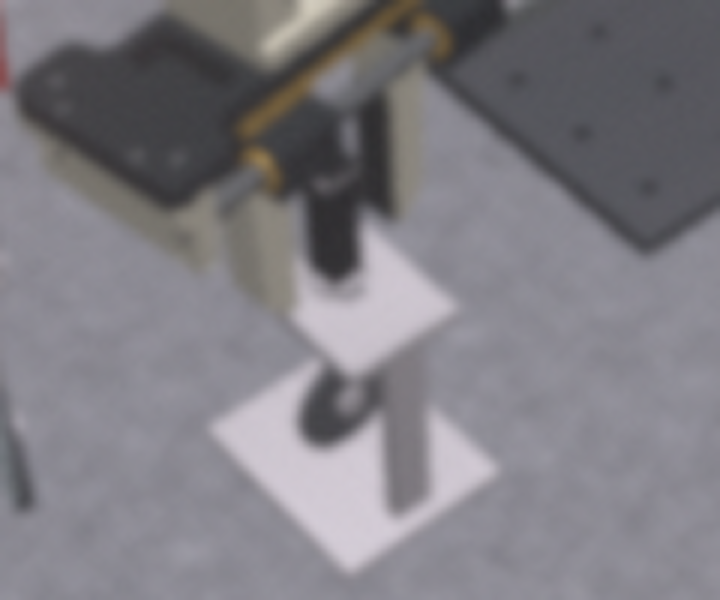

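The handle sits between the open fingers at (335,235), and the head's dark back with its boss shows at (345,405). Closing now.

```bash
python3 -m pendant '[{"tx":0.05,"ty":0.05,"tz":0.1,"ax":0,"ay":0,"az":0,"hand":0.6},{"tx":0,"ty":0,"tz":0,"ax":0,"ay":0,"az":0,"hand":0.7},{"tx":0,"ty":0,"tz":0,"ax":0,"ay":0,"az":0,"hand":0.95},{"tx":0,"ty":0,"tz":0,"ax":0,"ay":0,"az":0,"hand":0.95},{"tx":0,"ty":0,"tz":0,"ax":0,"ay":0,"az":0,"hand":0.95},{"tx":0,"ty":0,"tz":0,"ax":0,"ay":0,"az":0,"hand":0.95},{"tx":0,"ty":0,"tz":0,"ax":0,"ay":0,"az":0,"hand":0.95},{"tx":0,"ty":0,"tz":0,"ax":0,"ay":0,"az":0,"hand":0.95}]' 8; python3 -m pendant '[{"tx":0,"ty":0,"tz":0,"ax":0,"ay":0,"az":0,"hand":0.95},{"tx":0,"ty":0,"tz":0,"ax":0,"ay":0,"az":0,"hand":0.95},{"tx":0,"ty":0,"tz":0,"ax":0,"ay":0,"az":0,"hand":0.95},{"tx":0,"ty":0,"tz":0,"ax":0,"ay":0,"az":0,"hand":0.95}]' 25
```

```text
time_s: 26.37
ee_pos: [0.626, -0.1808, 0.1321]
tool_rot: [0.095, -3.14, -0.0]
ft_force: [-0.2, 0.2, 0.6]
width: 0.0139
grip_force: 8.0
time_s: 26.7
ee_pos: [0.626, -0.1808, 0.1321]
tool_rot: [0.095, -3.14, -0.0]
ft_force: [0.6, 0.2, -0.3]
width: 0.0138
grip_force: 25.0
```

```bash
python3 -m pendant '[{"tx":0,"ty":0,"tz":-0.4,"ax":0,"ay":0,"az":0,"hand":0.95},{"tx":0,"ty":0,"tz":-0.6,"ax":0,"ay":0,"az":0,"hand":0.95},{"tx":0,"ty":0,"tz":-0.6,"ax":0,"ay":0,"az":0,"hand":0.95},{"tx":0,"ty":0,"tz":-0.4,"ax":0,"ay":0,"az":0,"hand":0.95},{"tx":0,"ty":0,"tz":0,"ax":0,"ay":0,"az":0,"hand":0.95},{"tx":0,"ty":0,"tz":0,"ax":0,"ay":0,"az":0,"hand":0.95},{"tx":0,"ty":0,"tz":0,"ax":0,"ay":0,"az":0,"hand":0.95},{"tx":0.5,"ty":0.08,"tz":0,"ax":0,"ay":0,"az":0,"hand":0.95},{"tx":0.8,"ty":0.12,"tz":0,"ax":0,"ay":0,"az":0,"hand":0.95},{"tx":0.8,"ty":0.12,"tz":0,"ax":0,"ay":0,"az":0,"hand":0.95},{"tx":0.8,"ty":0.12,"tz":0,"ax":0,"ay":0,"az":0,"hand":0.95},{"tx":1,"ty":0.15,"tz":0,"ax":0,"ay":0,"az":0,"hand":0.95},{"tx":1,"ty":0.15,"tz":0,"ax":0,"ay":0,"az":0,"hand":0.95},{"tx":1,"ty":0.15,"tz":0,"ax":0,"ay":0,"az":0,"hand":0.95},{"tx":0.6,"ty":0.1,"tz":0,"ax":0,"ay":0,"az":0,"hand":0.95},{"tx":0,"ty":0,"tz":0,"ax":0,"ay":0,"az":0,"hand":0.95},{"tx":0,"ty":0,"tz":0,"ax":0,"ay":0,"az":0,"hand":0.95}]' 25; python3 -c "
from h import *
go(.5727,.0364,.144,-.823)"
```

```text
time_s: 28.12
ee_pos: [0.5603, -0.175, 0.1525]
tool_rot: [-0.094, 3.14, -0.0]
ft_force: [-0.0, -0.4, 0.6]
width: 0.014
grip_force: 25.0
t 28.12 cur yaw 0.0598 az 0.8828 tilt [ 0.001 -0.    -1.   ] shift cm [14.65 15.28  0.85] j6 -2.12 F [-0.  -0.4  0.6] w 0.014
```

```bash
python3 -m pendant '[{"tx":0,"ty":0,"tz":-1.5,"ax":0,"ay":0,"az":0,"hand":0.95},{"tx":0,"ty":0,"tz":-1.5,"ax":0,"ay":0,"az":0,"hand":0.95},{"tx":-0.2,"ty":1.5,"tz":0,"ax":0,"ay":0,"az":0,"hand":0.95},{"tx":-0.4,"ty":3,"tz":0,"ax":0,"ay":0,"az":0,"hand":0.95},{"tx":-0.4,"ty":3.5,"tz":0,"ax":0,"ay":0,"az":0,"hand":0.95},{"tx":-0.4,"ty":3.5,"tz":0,"ax":0,"ay":0,"az":0,"hand":0.95},{"tx":-0.4,"ty":3.5,"tz":0,"ax":0,"ay":0,"az":0,"hand":0.95},{"tx":-0.4,"ty":3,"tz":0,"ax":0,"ay":0,"az":0,"hand":0.95},{"tx":-0.3,"ty":2,"tz":0,"ax":0,"ay":0,"az":0,"hand":0.95},{"tx":0,"ty":1,"tz":0,"ax":0,"ay":0,"az":0,"hand":0.95},{"tx":0,"ty":0,"tz":0,"ax":0,"ay":0,"az":0.11,"hand":0.95},{"tx":0,"ty":0,"tz":0,"ax":0,"ay":0,"az":0.11,"hand":0.95},{"tx":0,"ty":0,"tz":0,"ax":0,"ay":0,"az":0.11,"hand":0.95},{"tx":0,"ty":0,"tz":0,"ax":0,"ay":0,"az":0.11,"hand":0.95},{"tx":0,"ty":0,"tz":0,"ax":0,"ay":0,"az":0.11,"hand":0.95},{"tx":0,"ty":0,"tz":0,"ax":0,"ay":0,"az":0.11,"hand":0.95},{"tx":0,"ty":0,"tz":0,"ax":0,"ay":0,"az":0.11,"hand":0.95},{"tx":0,"ty":0,"tz":0,"ax":0,"ay":0,"az":0.11,"hand":0.95},{"tx":0,"ty":0,"tz":0,"ax":0,"ay":0,"az":0,"hand":0.95},{"tx":0,"ty":0,"tz":0,"ax":0,"ay":0,"az":0,"hand":0.95}]' 25;python3 -m pendant '[{"tx":0,"ty":0,"tz":0,"ax":0,"ay":0,"az":0,"hand":0.95},{"tx":0,"ty":0,"tz":0,"ax":0,"ay":0,"az":0,"hand":0.95},{"tx":0,"ty":0,"tz":0,"ax":0,"ay":0,"az":0,"hand":0.95},{"tx":0,"ty":0,"tz":0,"ax":0,"ay":0,"az":0,"hand":0.95}]' >/dev/null; python3 -c "
from h import *
go(.5727,.0364,.144,-.823)"
```

```text
time_s: 29.78
ee_pos: [0.5728, 0.0361, 0.1818]
tool_rot: [-1.248, -2.883, 0.0]
ft_force: [1.2, 0.6, -1.0]
width: 0.0141
grip_force: 25.0
t 30.12 cur yaw -0.8189 az 0.0041 tilt [-0. -0. -1.] shift cm [0.02 0.   3.81] j6 -0.88 F [ 0.2 -0.3 -0.3] w 0.0136
```

```bash
python3 -m pendant '[{"tx":0,"ty":0,"tz":0.8,"ax":0,"ay":0,"az":0,"hand":0.95},{"tx":0,"ty":0,"tz":1,"ax":0,"ay":0,"az":0,"hand":0.95},{"tx":0,"ty":0,"tz":1,"ax":0,"ay":0,"az":0,"hand":0.95},{"tx":0,"ty":0,"tz":0.7,"ax":0,"ay":0,"az":0,"hand":0.95},{"tx":0,"ty":0,"tz":0.3,"ax":0,"ay":0,"az":0.004,"hand":0.95},{"tx":0,"ty":0,"tz":0,"ax":0,"ay":0,"az":0,"hand":0.95},{"tx":0,"ty":0,"tz":0,"ax":0,"ay":0,"az":0,"hand":0.95},{"tx":0,"ty":0,"tz":0,"ax":0,"ay":0,"az":0,"hand":0.95},{"tx":0,"ty":0,"tz":0,"ax":0,"ay":0,"az":0,"hand":0.95},{"tx":0,"ty":0,"tz":0,"ax":0,"ay":0,"az":0,"hand":0.95},{"tx":0,"ty":0,"tz":0,"ax":0,"ay":0,"az":0,"hand":0.95},{"tx":0,"ty":0,"tz":0,"ax":0,"ay":0,"az":0,"hand":0.95}]' 25; python3 - <<'E'
from h import *
go(.5727,.0364,.144,-.823)
I=grab("scene",3)
for n in("mirror_face","mirror_grip","window_dot","sight","lens"): print(n,[(round(d["conf"],2),[round(float(v),1) for v in d["at"]]) for d in bot.landmark_of("scene",n)][:3])
print("expect sight/face",proj("scene",[[.571,.0382,.046],[.5727,.0364,.139]]))
t=np.linspace(0,2*np.pi,80); ring=np.c_[np.full(80,-.002),.022*np.cos(t),.046+.022*np.sin(t)]@Rz(2.319).T+[.5727,.0364,0]
v=cv2.resize(I[170:260,250:370,::-1],None,fx=6.6,fy=6.6,interpolation=cv2.INTER_CUBIC).clip(0,255).astype(np.uint8)
for u in proj("scene",ring): cv2.circle(v,tuple(int(q) for q in((u-[250,170]+.5)*6.6)),1,(0,0,255),-1)
cv2.imwrite("pics/h1.png",v)
E
```

```text
time_s: 31.12
ee_pos: [0.573, 0.0362, 0.1444]
tool_rot: [1.258, 2.878, 0.0]
ft_force: [1.0, 0.3, -0.5]
width: 0.0135
grip_force: 25.0
t 31.12 cur yaw -0.8238 az -0.0008 tilt [ 0.001 -0.    -1.   ] shift cm [ 0.03 -0.01  0.04] j6 -0.88 F [ 1.   0.3 -0.5] w 0.0135
mirror_face [(0.85, [198.5, 292.8]), (0.72, [304.9, 219.7])]
mirror_grip [(0.71, [194.3, 250.0]), (0.68, [305.3, 190.7])]
window_dot [(0.95, [294.3, 206.5]), (0.61, [169.9, 226.4])]
sight [(0.72, [304.7, 218.6]), (0.69, [164.7, 324.0])]
lens [(0.68, [282.6, 209.1]), (0.65, [349.9, 183.8])]
expect sight/face [[305.7661634  219.32378586]
 [306.68366411 190.09033305]]
```

View pics/h1.png

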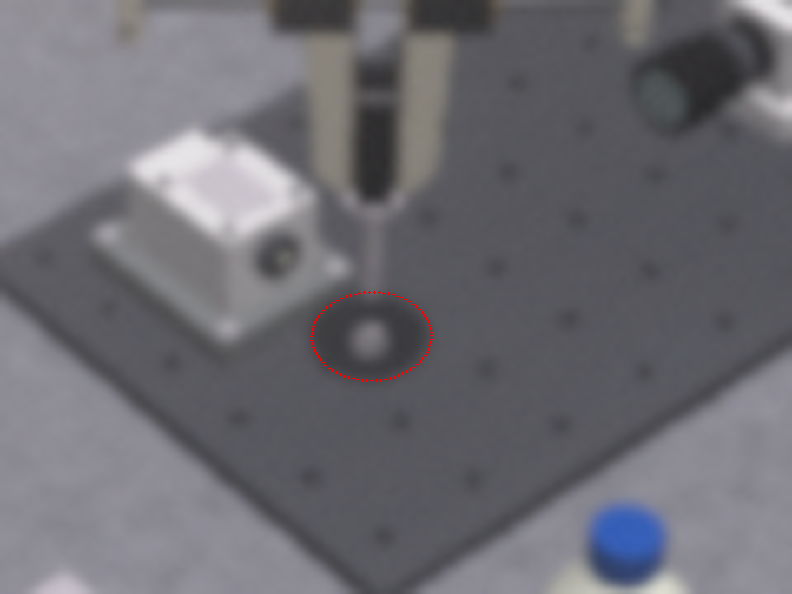

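The head, seen from its dark back, sits on the predicted ring centred at about (371,337). It is free of contact and the module is seated. I'll let it settle, then hand in.

```bash
python3 -m pendant '[{"tx":0,"ty":0,"tz":0,"ax":0,"ay":0,"az":0,"hand":0.95},{"tx":0,"ty":0,"tz":0,"ax":0,"ay":0,"az":0,"hand":0.95},{"tx":0,"ty":0,"tz":0,"ax":0,"ay":0,"az":0,"hand":0.95},{"tx":0,"ty":0,"tz":0,"ax":0,"ay":0,"az":0,"hand":0.95},{"tx":0,"ty":0,"tz":0,"ax":0,"ay":0,"az":0,"hand":0.95},{"tx":0,"ty":0,"tz":0,"ax":0,"ay":0,"az":0,"hand":0.95}]' 25; python3 -c "
from h import *
go(.5727,.0364,.144,-.823); print(bot.hand_in())"
```

```text
time_s: 32.02
ee_pos: [0.5728, 0.0362, 0.1441]
tool_rot: [-1.258, -2.879, 0.0]
ft_force: [-0.3, 1.1, -0.7]
width: 0.0141
grip_force: 25.0
t 32.02 cur yaw -0.8239 az -0.0009 tilt [-0. -0. -1.] shift cm [0.02 0.   0.01] j6 -0.88 F [-0.3  1.1 -0.7] w 0.0141
the job is handed in; nothing more can be done
None
```

Handed in at 32 s: the module is seated flat in the nest with its window to the front, after a first try caught on the nest wall and was re-levelled on the plate, and the mirror is held still at the sight point, turned halfway between the dot and the lens by measured pose (what the inspection camera actually sees could not be checked).

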